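# Put the washed block back between its neighbours in the dry-block heater

### The arm

A 7-joint arm with a two-finger parallel gripper is mounted at the origin on the work surface. World frame = base frame: x ahead of the robot, y to its left, z up, the work surface at z = 0. Lengths are in m, angles in rad, forces in N, time in s.
With the tool pointing down it reaches from about 0.4 to 0.9 m from the base axis. Payload 5.5 kg.
Tool frame: the origin (TCP) lies midway between the tips of the shut fingers; the grasp point (between the pads) lies 19 mm behind it; y points along the fingers, x is the direction in which the jaws open and shut, and the axes are right-handed (so a half turn about y gives the same grasp; the last joint's range is limited). The gripper opens to 92 mm and grips with 3 to 60 N. Pads are 19 mm wide; open, the fingers measure 130 mm over their backs; the gripper's body (75 mm by 190 mm) begins 47 mm behind the grasp point.
Start: joints at [1.561, 0.501, -0.427, 1.55, 0.221, 1.138, -0.21], TCP at [0.175, -0.626, 0.187] pointing down, gripper open.
Joint ranges: [-2.88, 2.88], [-0.31, 2.03], [-1.54, 1.56], [0.2, 2.42], [-1.41, 4.55], [0.19, 2.02], [-2.57, 2.57]. Speed limits (rad/s): [2.57, 2.57, 3.14, 3.14, 3.14, 3.14, 3.14].

### API

Orientations are given as [roll, pitch, yaw] about the fixed x, y, z axes, in that order (R = Rz(yaw) Ry(pitch) Rx(roll)).
In Python, from station import arm, camera, camera_params, models gives the robot as it stands.
- The arm moves only by the tool carry_out, never from a script. Its argument "steps" is one flat list of numbers, 6 for each row, row after row: the shift along the tool's x, y, z in m, then the turn, a rotation vector about the tool's x, y, z in degrees. A call has 1 to 8 rows; each row is the pose to reach, as a shift and turn from the pose measured when the call began, along the tool's axes at that moment; what a row does not reach only later rows make up. A row lasts 1/12 s, in which the tool goes at most 41.7 mm and 7.16 degrees, less where a joint would pass 70% of its speed; a pose out of reach is approached as far as the arm can. A call with a gripper value outside its range is refused whole. "claw" is the opening, from 0 (shut) to 1 (fully open), set as the call begins (left out, the last holds). The fingers move at their own pace and stop on an object; the grip force is fixed at half the most. Time passes only in rows, so rows that repeat a pose let the fingers close. It gives the time, the measured TCP pose, the force and the opening at its end, in the units of the state.
- arm.read_state(): the state, without advancing time (a new reading comes with each control period).
- camera(name): name is "scene" or "top" or "wrist"; returns (picture, depth): 480x640x3 uint8, red, green, blue; 480x640 float32, m along the optical axis (not along the pixel's ray), 0 where there is no reading.
- camera_params(name): a dict with "fx", "fy", "cx", "cy" (pixels), "world_from_camera" (4x4, takes a point from camera to world coordinates). Camera axes: x right, y up, looking along -z (the intrinsics and any distortion apply to the point x, -y, -z); pixel columns grow to the right and rows downward; lengths in m; the calibration is good to about 2 mm. A picture is of the moment at which its call begins: read the wrist's pose just before it. camera_params takes no time and is no camera call; for the wrist camera it gives the pose at the moment of the call.
- arm.close_job(): hands the job in, once; it reports no verdict.
Trained networks look in the newest picture that a camera, given by its name, has taken for a name from the list of things; names that differ only in an ending like _2 or _b are one class to them, and where a whole thing is asked for, a point or a joint stands for the part that bears it (a point fixed in the world has none). Each returns a list of dicts, best first, with "conf" (0 to 1); they miss things now and then, are a little off and sometimes report something else, mostly with a low value. They report only what shows in the picture. A call takes as long as a camera call. They do not tell look-alikes from the thing itself.
- models.silhouettes(camera, target): "pixels" (480x640 bool, what is visible of it).
- models.tip_of(camera, target): "centre" ([x, y, z] in m, in the coordinates of the camera as it stood for that picture, good to about 4 mm: a listed point, or the origin of a listed thing).
The state is a dict: "time_s": time; "qpos": joint angles; "qvel": joint speeds; "tau": joint torques, N m; "eef_pos": TCP position; "tool_rot": TCP orientation; "force": force on the tool from outside, world axes, zero at the start; "torque": the same for the moment, N m; "gripper_width": opening from 0.0 (shut) to 1.0 (fully open).
Only numpy, scipy, OpenCV 4.12 (cv2) and the standard library are available. Lean on these libraries where they do the work, as an engineer would, in place of code of your own. Each camera call takes 0.05 s, during which the arm holds its last target. There are 200 camera calls.

### The job

The washed aluminium heating block is standing on its end on the draining mat. Turn it so that its handle is on top and set it down gently, upright on the mat or bench, and let go of it; then take it by its black lifting handle and lower it, without dropping it, into the one empty place in the heater's well until it rests on the well floor, in line with its neighbours. Do not push its neighbours about or knock over or shift anything else, and let go of the handle when it is home.

Things in the scene. Friction and masses are not known exactly. Their poses are not given: they have to be found in the camera images.
- block: Washed block, aluminium, 96 (own x) x 46 (y) x 56 mm (z), 0.4 to 0.65 kg, 8 holes in the top and a T-shaped lifting handle: the only block with one. Origin: centre of the underside; z points out through the handle. The lowest 4 mm is stepped in 2 mm all round. At the start it stands on its -x end on the mat: x up, z level to the left (+y) within 35 degrees. Fits the heater either way round.
- handle (a point): Centre of the black grip of the block's lifting handle, 112 mm above the block's underside; axes as the block. The grip is a flat-sided bar 14 mm thick (x), 60 mm long (y), 22 mm high (z), so it spans 101 to 123 mm above the underside. Below it a 10 mm round steel stem rises 46 mm from the middle of the block's top face.
- block_mid (a point): Point inside the block near its centre of mass, 32 mm above the underside on its z axis; axes as the block. At the start it is about 51 mm above the bench. The block can be gripped here across its 46 mm width (y).
- mat: Thin dark grey rubber draining mat, 200 (own x) x 240 (own y) x 3 mm, fixed to the bench. Origin: centre of its underside, at bench height; its top is 3 mm higher.
- heater: Dry-block heater, fixed: cream case, blue corner guards, own x -165 to +78 mm, y -128 to +128 mm, rim 95 mm high, sloped console on its -x side. Open well 102 (x) x 196 mm (y), flat floor 50 mm above the bench. Origin: at bench height under the well's centre. Four blocks stand side by side at y = -72, -24, 24, 72 mm, their 96 mm length along x.
- gap: The one empty place in the well, between two neighbours: a thin dark conductive pad lying flush on the well floor. Origin: centre of the place, on the well floor (50 mm above the bench); same axes as the heater. It is one of the two middle places of the four. The free space there is 50 mm wide (y) and 102 mm long (x), so a block has 2 mm to spare each side and 3 mm each end.
- left_block: Neighbour in the well, at its +y end: loose block 96 x 46 x 56 mm with 10 holes and some capped tubes, which stand up to 22 mm above its top face. Origin: centre of its underside, z up, x along its length; its top face is 106 mm above the bench, its caps 128 mm.
- mid_block: Neighbour in the well, in the middle place that is not empty: loose block 96 x 46 x 56 mm with 21 narrow holes and some capped tubes up to 22 mm above its top face. Origin: centre of its underside.
- right_block: Neighbour in the well, at its -y end: loose block 96 x 46 x 56 mm with 4 wide holes and some capped tubes up to 22 mm above its top face. Origin: centre of its underside.
- spare_block: Bystander: a loose block 96 x 46 x 56 mm without a handle, upright on the bench. Origin: centre of its underside.
- beaker: Bystander: glass beaker, 72 mm across, 95 mm high. Origin: centre of its underside.
- wash_bottle: Bystander: white plastic bottle, 64 mm across, 170 mm high. Origin: centre of its underside.
- tip_box: Bystander: pipette-tip box 118 x 80 x 76 mm with a clear lid. Origin: centre of its underside.
- reagent_jar: Bystander: amber glass jar, 60 mm across, 75 mm high. Origin: centre of its underside.
- petri_dish: Bystander: clear flat dish, 94 mm across, 16 mm high. Origin: centre of its underside.
- stop_clock: Bystander: small white stop clock lying flat, 60 x 70 x 18 mm. Origin: centre of its underside.
There are look-alikes about, which are no part of the job. Leave any orange or purple look-alike of the block alone.

How it is judged:
By the outcome, as a careful person would: the job done as asked, in the order asked, and still so for the second after the job is handed in, with the robot touching nothing.
It also fails if it takes over 62 s, if anything falls off the work surface, if the arm or the gripper's body presses on something with over 40 N, if the wrist force passes 120 N, or if a joint passes its speed limit or range.

## Working session

There is one attempt and no reset: what is moved stays moved. The work goes in short steps, Python scripts to look and compute and a tool call to move; the robot and the scene stay as the last step left them, time stands still between calls to the robot, and variables do not carry over. Pictures are saved under pics/ and viewed, about 8 in all and at most 12, crops included, and the job is handed in when it is done.

Besides the shell and the picture viewer there is one more tool, called after "Request:" by a JSON object that holds its "api" and its "payload", one argument or row to a line. carry_out: Moves the arm, as the interface text tells. Its arguments: {"type":"object","properties":{"steps":{"type":"array"},"claw":{"type":"number"}},"required":["steps"]}

```bash
mkdir -p pics; ls; cat > h.py <<'E'
import numpy as np,cv2
from scipy.spatial.transform import Rotation as R
from station import arm,camera,camera_params,models
def save(n,f):
    p,d=camera(n); cv2.imwrite('pics/'+f,p[:,:,::-1]); return p,d
def w(cp,c):
    return (cp['world_from_camera']@np.r_[c,1])[:3]
def cloud(d,cp,m=None):
    v,u=np.nonzero((d>0)&(m if m is not None else True)); z=d[v,u]
    P=np.c_[(u-cp['cx'])/cp['fx']*z,-(v-cp['cy'])/cp['fy']*z,-z,np.ones(len(z))]
    return (P@cp['world_from_camera'].T)[:,:3],u,v
def px(cp,P):
    c=np.linalg.inv(cp['world_from_camera'])@np.r_[P,1]
    return np.round([cp['cx']+cp['fx']*c[0]/-c[2],cp['cy']-cp['fy']*c[1]/-c[2]])
E
python3 - <<'E'
from h import *
for n in['scene','top']:
    p,d=save(n,n+'0.png'); np.save(n+'d.npy',d)
    cp=camera_params(n); print(n,{k:(v if np.isscalar(v) else np.round(v,3).tolist()) for k,v in cp.items()})
    for t in['block','handle','block_mid','mat','heater','gap','left_block','mid_block','right_block','spare_block']:
        try:
            for r in models.tip_of(n,t)[:3]:
                P=w(cp,r['centre']);print(t,round(r['conf'],2),P.round(3),px(cp,P))
        except Exception as e: print(t,e)
s=arm.read_state();print(s)
E
```

```text
pics
scene {'fx': 490.57496810073536, 'fy': 490.57496810073536, 'cx': 322.9464444897912, 'cy': 243.31400511358328, 'world_from_camera': [[-0.302, -0.808, 0.505, 1.011], [0.953, -0.249, 0.171, 0.084], [-0.012, 0.533, 0.846, 0.904], [0.0, 0.0, 0.0, 1.0]]}
block 0.69 [ 0.264 -0.208  0.049] [305. 149.]
block 0.61 [ 0.296 -0.388  0.048] [229. 143.]
block 0.61 [0.278 0.146 0.045] [454. 190.]
handle 0.75 [0.369 0.078 0.047] [416. 214.]
handle 0.68 [ 0.29  -0.497  0.046] [189. 132.]
handle 0.63 [ 0.286 -0.32   0.047] [257. 147.]
block_mid 0.98 [ 0.526 -0.228  0.053] [255. 236.]
block_mid 0.98 [ 0.297 -0.417  0.047] [217. 141.]
block_mid 0.69 [ 0.267 -0.239  0.047] [292. 148.]
mat 0.75 [ 0.525 -0.218  0.   ] [263. 250.]
mat 0.46 [ 0.604  0.201 -0.003] [449. 338.]
heater 0.95 [ 0.602  0.208 -0.003] [453. 338.]
heater 0.72 [0.597 0.23  0.047] [471. 329.]
gap 0.91 [0.603 0.181 0.045] [444. 326.]
mid_block 0.81 [0.597 0.229 0.047] [471. 329.]
spare_block 0.83 [ 0.72  -0.219  0.001] [226. 331.]
spare_block 0.34 [ 0.514 -0.145  0.051] [295. 242.]
top {'fx': 584.5581986623112, 'fy': 584.558198662311
[... 1030 characters left out ...]
58.]
{'time_s': 1.1, 'qpos': array([ 1.56120446,  0.50090521, -0.4269995 ,  1.55037816,  0.22081593,
        1.13830945, -0.21030808]), 'qvel': array([-5.12718039e-05,  1.14872678e-03,  3.79869395e-04,  1.50968902e-04,
        4.62621222e-04, -9.31039968e-04,  1.30785282e-04]), 'tau': array([-3.64923153e-04, -5.66472602e+01, -5.81086054e+00, -2.79510623e+01,
       -6.65540155e-02,  2.09744379e-02,  1.85760450e-05]), 'eef_pos': array([ 0.17515729, -0.62596595,  0.18713446]), 'tool_rot': array([-1.57077305e+00, -2.61486951e-05, -1.29798160e+00]), 'force': array([ 0.4854808 ,  0.88217026, -0.24033596]), 'torque': array([0.0247655 , 0.00127286, 0.0391103 ]), 'gripper_width': 1.0020092240630072}
```

View pics/scene0.png

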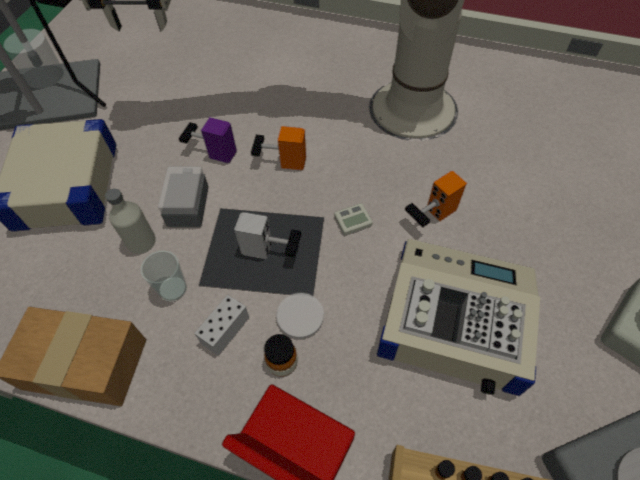

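View pics/top0.png

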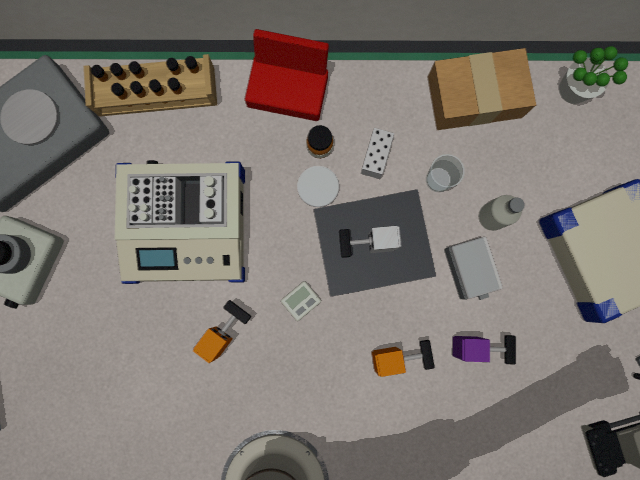

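```bash
python3 - <<'E'
from h import *
p=cv2.imread('pics/top0.png'); cv2.imwrite('pics/crop1.png',np.vstack([cv2.resize(p[190:300,310:440],None,fx=3.5,fy=2.5,interpolation=3),cv2.resize(cv2.imread('pics/scene0.png')[200:295,200:330],None,fx=3.5,fy=3,interpolation=3)]))
for n in['top','scene']:
    d=np.load(n+'d.npy');cp=camera_params(n);P,u,v=cloud(d,cp)
    b=(abs(P[:,0]-.525)<.07)&(abs(P[:,1]+.22)<.11)
    T=P[b&(P[:,2]>.088)&(P[:,2]<.112)]
    r=cv2.minAreaRect(T[:,:2].astype(np.float32)); print(n,'top',len(T),T.mean(0).round(4),r)
    H=P[b&(P[:,2]>.03)&(P[:,2]<.075)&(P[:,1]>-.2)]
    print('handle',len(H),H.mean(0).round(4),cv2.minAreaRect(H[:,:2].astype(np.float32)))
    m=b&(P[:,2]>-.01)&(P[:,2]<.015);print('mat z',np.median(P[m],0))
    g=(abs(P[:,0]-.6)<.047)&(abs(P[:,1]-.2)<.12)
    for lo,hi in[(.04,.06),(.1,.112),(.115,.135)]:
        G=P[g&(P[:,2]>lo)&(P[:,2]<hi)]; print(lo,len(G),G.mean(0).round(4) if len(G) else'')
    rim=P[(abs(P[:,0]-.6)<.2)&(abs(P[:,1]-.2)<.16)&(P[:,2]>.086)&(P[:,2]<.1)]
    print('rim',cv2.minAreaRect(rim[:,:2].astype(np.float32)), rim[:,2].mean())
    # neighbour top face in y bins
    for y in np.arange(.1,.31,.01):
        G=P[g&(abs(P[:,1]-y)<.005)]; print(round(y,3),np.round(np.percentile(G[:,2],[10,50,90]),3) if len(G) else '',end=';')
    print()
E
```

```text
top top 610 [ 0.5238 -0.2309  0.0995] ((0.5241588354110718, -0.23152011632919312), (0.04591591656208038, 0.05728364735841751), 4.55980110168457)
handle 383 [ 0.5172 -0.1555  0.058 ] ((0.5188817977905273, -0.16861169040203094), (0.0597708635032177, 0.06398449093103409), 5.795990467071533)
mat z [ 0.51941139 -0.21890556  0.00393964]
0.04 768 [0.6025 0.1869 0.0521]
0.1 2482 [0.6004 0.2136 0.1069]
0.115 600 [0.5966 0.203  0.128 ]
rim ((0.5835716724395752, 0.20398807525634766), (0.20208445191383362, 0.26498472690582275), 1.1797444820404053) 0.09472275789428321
0.1 [0.093 0.097 0.1  ];0.11 [0.083 0.103 0.109];0.12 [0.104 0.108 0.123];0.13 [0.105 0.126 0.131];0.14 [0.104 0.11  0.131];0.15 [0.104 0.107 0.11 ];0.16 [0.051 0.104 0.105];0.17 [0.049 0.052 0.055];0.18 [0.049 0.052 0.055];0.19 [0.049 0.052 0.055];0.2 [0.049 0.053 0.087];0.21 [0.06  0.104 0.11 ];0.22 [0.104 0.108 0.126];0.23 [0.105 0.11  0.129];0.24 [0.104 0.107 0.111];0.25 [0.1   0.106 0.11 ];0.26 [0.104 0.108 0.129];0.27 [0.105 0.108 0.128];0.28 [0.104 0.108 0.128];0.29 [0.105 0.109 0.13 ];0.3 [0.096 0.103 0.109];
scene top 630 [
[... 374 characters left out ...]
0.2169 0.1067]
0.115 882 [0.6011 0.2046 0.1269]
rim ((0.5920089483261108, 0.2033679336309433), (0.19003872573375702, 0.26394376158714294), 1.0090270042419434) 0.0946173619167511
0.1 [0.094 0.096 0.098];0.11 [0.054 0.105 0.108];0.12 [0.105 0.107 0.128];0.13 [0.107 0.127 0.13 ];0.14 [0.105 0.109 0.129];0.15 [0.105 0.107 0.108];0.16 [0.049 0.052 0.077];0.17 [0.05  0.052 0.063];0.18 [0.049 0.052 0.056];0.19 [0.05  0.051 0.054];0.2 [0.05  0.053 0.1  ];0.21 [0.098 0.107 0.11 ];0.22 [0.105 0.107 0.127];0.23 [0.106 0.11  0.129];0.24 [0.105 0.107 0.108];0.25 [0.1   0.106 0.108];0.26 [0.105 0.108 0.128];0.27 [0.105 0.107 0.128];0.28 [0.105 0.107 0.127];0.29 [0.106 0.108 0.129];0.3 [0.095 0.098 0.107];
```

View pics/crop1.png

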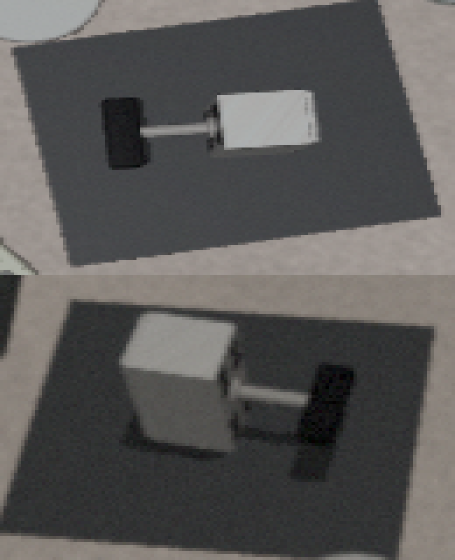

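```bash
cat >> h.py <<'E'
def frame(x,y):
    y=y/np.linalg.norm(y);x=x-y*(x@y);x/=np.linalg.norm(x);return np.c_[x,y,np.cross(x,y)]
def go(Rt,tcp,n=''):
    s=arm.read_state();R0=R.from_euler('xyz',s['tool_rot']).as_matrix()
    d=R0.T@(np.asarray(tcp)-s['eef_pos']);r=R.from_matrix(R0.T@Rt).as_rotvec(degrees=True)
    print(n,[round(float(a),4) for a in d]+[round(float(a),2) for a in r]);return d,r
def block(yaw,th):  # tool frame gripping standing block; returns R, approach
    c,s=np.cos(yaw),np.sin(yaw);yb=np.array([c,s,0]);zb=np.array([-s,c,0])
    a=-np.cos(th)*np.array([0,0,1])-np.sin(th)*zb
    return frame(yb,a),a
E
python3 - <<'E'
from h import *
Rt,a=block(np.radians(5),np.radians(25)); g=np.array([.525,-.228,.051])
s=arm.read_state();R0=R.from_euler('xyz',s['tool_rot']).as_matrix()
go(R0,s['eef_pos']+[0.05,.07,.12],'up')
go(Rt,g+.019*a-.15*a,'pre')
E
```

```text
up [-0.0539, -0.12, 0.067, 0.0, 0.0, 0.0]
pre [-0.3434, 0.0174, 0.4543, -20.85, -78.02, -17.29]
```

Request:
{"api": "carry_out", "payload": {
  "steps": [-0.05, -0.12, 0.067, 0, 0, 0, -0.054, -0.12, 0.067, -4, -10, -2, -0.054, -0.12, 0.067, -6, -20, -4, -0.1, -0.12, 0.12, -8, -28, -6, -0.16, -0.12, 0.2, -10, -36, -8, -0.22, -0.12, 0.28, -12, -44, -10, -0.26, -0.12, 0.34, -14, -50, -11, -0.3, -0.1, 0.4, -15, -56, -12],
  "claw": 1
}}

```text
time_s: 1.77
eef_pos: [0.3431, -0.3992, 0.3017]
tool_rot: [-1.846, -0.072, -0.451]
force: [1.5, -0.1, -0.1]
gripper_width: 1.002
```

```bash
python3 - <<'E'
from h import *
Rt,a=block(np.radians(5),np.radians(25)); g=np.array([.525,-.228,.051])
print(arm.read_state()['qpos'].round(2))
go(Rt,g+.019*a-.12*a,'pre')
E
```

```text
[ 1.3   0.08 -0.72  1.86  0.35  1.14 -0.02]
pre [0.0555, 0.084, 0.3043, -7.88, -30.33, -6.95]
```

Request:
{"api": "carry_out", "payload": {
  "steps": [0.01, 0.0, 0.04, -2, -7, -1, 0.02, 0.0, 0.08, -3, -14, -3, 0.03, 0.0, 0.12, -5, -20, -4, 0.04, 0.0, 0.16, -6, -25, -5, 0.05, 0.0, 0.2, -7, -30, -6, 0.055, 0.02, 0.24, -7.88, -30.33, -6.95, 0.0555, 0.05, 0.28, -7.88, -30.33, -6.95, 0.0555, 0.084, 0.3043, -7.88, -30.33, -6.95]
}}

```text
time_s: 2.43
eef_pos: [0.5218, -0.1857, 0.1532]
tool_rot: [-2.007, -0.005, 0.091]
force: [0.5, -0.2, 0.4]
gripper_width: 0.998
```

```bash
python3 - <<'E'
from h import *
print(arm.read_state()['qpos'].round(2))
save('wrist','w1.png');cp=camera_params('wrist')
for t in['block_mid','handle','block']:
    for r in models.tip_of('wrist',t)[:2]:
        P=w(cp,r['centre']);print(t,round(r['conf'],2),P.round(4),px(cp,P))
p,d=camera('wrist');P,u,v=cloud(d,camera_params('wrist'))
b=(abs(P[:,0]-.525)<.07)&(abs(P[:,1]+.22)<.11)
T=P[b&(P[:,2]>.088)&(P[:,2]<.112)]
print(len(T), cv2.minAreaRect(T[:,:2].astype(np.float32)) if len(T)>10 else '')
Rt,a=block(np.radians(5),np.radians(25)); g=np.array([.525,-.228,.051])
go(Rt,g+.019*a,'grasp')
E
```

```text
[ 0.7   0.44 -0.88  1.97  0.89  1.11 -0.55]
block_mid 0.92 [ 0.5192 -0.2215  0.0399] [322. 215.]
handle 0.9 [ 0.2783 -0.3202  0.0401] [ 48. 282.]
handle 0.85 [ 0.5102 -0.1473  0.0421] [319. 126.]
block 0.59 [ 0.5183 -0.2502  0.0379] [318. 242.]
4547 ((0.523792564868927, -0.23284491896629333), (0.046099282801151276, 0.05876658484339714), 5.142142295837402)
grasp [0.0028, 0.1284, 0.0085, 0.03, -0.01, -0.0]
```

View pics/w1.png

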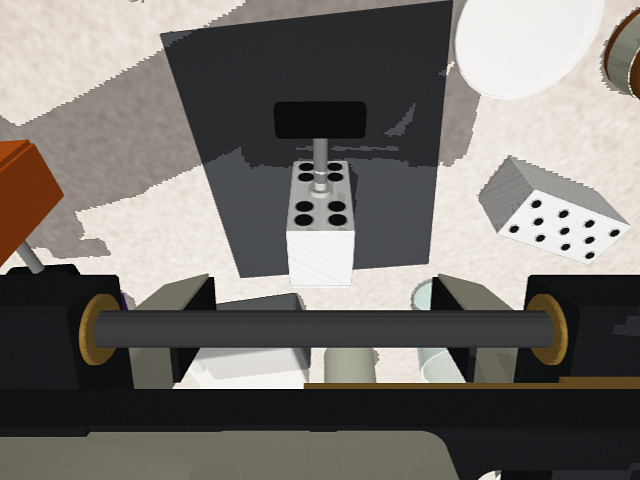

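Request:
{"api": "carry_out", "payload": {
  "steps": [0.0025, 0.02, 0.0085, 0, 0, 0, 0.0025, 0.05, 0.0085, 0, 0, 0, 0.0025, 0.08, 0.0085, 0, 0, 0, 0.0025, 0.105, 0.0085, 0, 0, 0, 0.0025, 0.12, 0.0085, 0, 0, 0, 0.0025, 0.128, 0.0085, 0, 0, 0, 0.0025, 0.128, 0.0085, 0, 0, 0, 0.0025, 0.128, 0.0085, 0, 0, 0]
}}

```text
time_s: 3.35
eef_pos: [0.5264, -0.2371, 0.0364]
tool_rot: [-2.009, -0.003, 0.085]
force: [0.1, 0.7, -0.4]
gripper_width: 1.003
```

Request:
{"api": "carry_out", "payload": {
  "steps": [0, 0, 0, 0, 0, 0, 0, 0, 0, 0, 0, 0, 0, 0, 0, 0, 0, 0, 0, 0, 0, 0, 0, 0, 0, 0, 0, 0, 0, 0, 0, 0, 0, 0, 0, 0, 0, 0, 0, 0, 0, 0, 0, 0, 0, 0, 0, 0],
  "claw": 0.3
}}

```text
time_s: 4.02
eef_pos: [0.5259, -0.237, 0.0362]
tool_rot: [-2.009, -0.002, 0.085]
force: [-1.5, 0.1, 1.0]
gripper_width: 0.498
```

```bash
python3 - <<'E'
from h import *
s=arm.read_state();print(s['qpos'].round(2),s['force'].round(2),s['gripper_width'])
R0=R.from_euler('xyz',s['tool_rot']).as_matrix()
go(R0,s['eef_pos']+[0,0,.04],'lift4cm')
E
```

```text
[ 0.66  0.63 -0.73  2.01  1.13  0.97 -0.71] [-1.49  0.09  0.99] 0.4981240622953563
lift4cm [0.0001, -0.0362, -0.017, 0.0, 0.0, 0.0]
```

Request:
{"api": "carry_out", "payload": {
  "steps": [0, 0, 0, 0, 0, 0, 0, -0.009, -0.004, 0, 0, 0, 0, -0.027, -0.013, 0, 0, 0, 0, -0.05, -0.024, 0, 0, 0, 0, -0.08, -0.038, 0, 0, 0, 0, -0.109, -0.051, 0, 0, 0, 0, -0.136, -0.064, 0, 0, 0, 0, -0.136, -0.064, 0, 0, 0],
  "claw": 0
}}

```text
time_s: 4.68
eef_pos: [0.529, -0.237, 0.1925]
tool_rot: [-2.012, -0.01, 0.086]
force: [2.3, 0.0, -5.6]
gripper_width: 0.497
```

```bash
python3 - <<'E'
from h import *
s=arm.read_state();print(s['qpos'].round(2),s['force'].round(2),s['gripper_width'])
# final pose candidates: approach elev 25 deg, heading phi, jaw x to the right of heading
for phi in (95,45,0):
    f=np.radians(phi);a=np.array([np.cos(f)*np.cos(np.radians(25)),np.sin(f)*np.cos(np.radians(25)),-np.sin(np.radians(25))])
    x=np.array([np.sin(f),-np.cos(f),0])
    go(frame(x,a),[.52,-.2,.2],phi)
E
```

```text
[ 0.8   0.39 -0.88  1.91  0.85  1.12 -0.4 ] [ 2.25  0.01 -5.65] 0.4966795601550073
95 [-0.0057, -0.0229, 0.0308, 90.3, 0.15, 0.62]
45 [-0.0057, -0.0229, 0.0308, 83.77, 52.07, -18.18]
0 [-0.0057, -0.0229, 0.0308, 66.65, 97.08, -34.55]
```

```bash
cat >> h.py <<'E'
def outp(phi,el=25):
    f,e=np.radians(phi),np.radians(el);a=np.array([np.cos(f)*np.cos(e),np.sin(f)*np.cos(e),-np.sin(e)])
    return frame(np.array([np.sin(f),-np.cos(f),0]),a),a
E
python3 - <<'E'
from h import *
s=arm.read_state()
Rt,a=outp(-15)
d,r=go(Rt,np.array([.55,-.2,.27])+.019*a,'fin')
for k in (.05,.1,.15,.2,.25,.3,.35,.4): print((d*min(1,k*2)).round(3).tolist()+(r*k).round(1).tolist())
E
```

```text
fin [0.0409, -0.0749, -0.0031, 58.36, 111.37, -39.77]
[0.004, -0.007, -0.0, 2.9, 5.6, -2.0]
[0.008, -0.015, -0.001, 5.8, 11.1, -4.0]
[0.012, -0.022, -0.001, 8.8, 16.7, -6.0]
[0.016, -0.03, -0.001, 11.7, 22.3, -8.0]
[0.02, -0.037, -0.002, 14.6, 27.8, -9.9]
[0.025, -0.045, -0.002, 17.5, 33.4, -11.9]
[0.029, -0.052, -0.002, 20.4, 39.0, -13.9]
[0.033, -0.06, -0.003, 23.3, 44.5, -15.9]
```

Request:
{"api": "carry_out", "payload": {
  "steps": [0.004, -0.007, 0, 2.9, 5.6, -2, 0.008, -0.015, -0.001, 5.8, 11.1, -4, 0.012, -0.022, -0.001, 8.8, 16.7, -6, 0.016, -0.03, -0.001, 11.7, 22.3, -8, 0.02, -0.037, -0.002, 14.6, 27.8, -9.9, 0.025, -0.045, -0.002, 17.5, 33.4, -11.9, 0.029, -0.052, -0.002, 20.4, 39, -13.9, 0.033, -0.06, -0.003, 23.3, 44.5, -15.9]
}}

```text
time_s: 5.35
eef_pos: [0.5573, -0.2109, 0.2464]
tool_rot: [-1.414, -0.408, -0.655]
force: [-0.7, 2.2, -6.9]
gripper_width: 0.498
```

```bash
python3 - <<'E'
from h import *
s=arm.read_state();print(s['qpos'].round(2),s['force'].round(2),s['gripper_width'])
Rt,a=outp(-15)
d,r=go(Rt,np.array([.55,-.2,.27])+.019*a,'fin')
n=np.linalg.norm(r);print(n)
for k in range(1,9): q=min(1,6.5*k/n);print((d*q).round(3).tolist()+(r*q).round(1).tolist())
E
```

```text
[ 1.29  0.11 -1.01  2.04  0.14  0.61 -0.41] [-0.72  2.18 -6.88] 0.49766050281839946
fin [0.0094, -0.011, 0.0127, 35.16, 66.54, -23.91]
78.96796833877495
[0.001, -0.001, 0.001, 2.9, 5.5, -2.0]
[0.002, -0.002, 0.002, 5.8, 11.0, -3.9]
[0.002, -0.003, 0.003, 8.7, 16.4, -5.9]
[0.003, -0.004, 0.004, 11.6, 21.9, -7.9]
[0.004, -0.005, 0.005, 14.5, 27.4, -9.8]
[0.005, -0.005, 0.006, 17.4, 32.9, -11.8]
[0.005, -0.006, 0.007, 20.3, 38.3, -13.8]
[0.006, -0.007, 0.008, 23.2, 43.8, -15.7]
```

Request:
{"api": "carry_out", "payload": {
  "steps": [0.001, -0.001, 0.001, 2.9, 5.5, -2, 0.002, -0.002, 0.002, 5.8, 11, -3.9, 0.002, -0.003, 0.003, 8.7, 16.4, -5.9, 0.003, -0.004, 0.004, 11.6, 21.9, -7.9, 0.004, -0.005, 0.005, 14.5, 27.4, -9.8, 0.005, -0.005, 0.006, 17.4, 32.9, -11.8, 0.005, -0.006, 0.007, 20.3, 38.3, -13.8, 0.006, -0.007, 0.008, 23.2, 43.8, -15.7]
}}

```text
time_s: 6.02
eef_pos: [0.5613, -0.204, 0.2536]
tool_rot: [-0.844, -0.336, -1.31]
force: [0.6, 0.6, -5.9]
gripper_width: 0.495
```

```bash
python3 - <<'E'
from h import *
s=arm.read_state();print(s['qpos'].round(2),s['force'].round(2),s['gripper_width'])
R0=R.from_euler('xyz',s['tool_rot']).as_matrix();print(R0.round(2))
for phi in(-15,15,40):
  Rt,a=outp(phi)
  d,r=go(Rt,np.array([.55,-.2,.27])+.019*a,'fin')
E
```

```text
[ 1.48 -0.03 -0.95  2.32 -1.29  0.33  0.48] [ 0.58  0.58 -5.85] 0.4952396883425845
[[ 0.24  0.71  0.67]
 [-0.91 -0.07  0.4 ]
 [ 0.33 -0.71  0.63]]
fin [0.0045, -0.0021, 0.0087, 17.6, 32.9, -12.61]
fin [-0.0036, -0.0027, 0.0123, 23.15, 15.49, 11.61]
fin [-0.0105, -0.0056, 0.0127, 26.98, 0.35, 31.5]
```

```bash
python3 - <<'E'
from h import *
Rt,a=outp(65)
d,r=go(Rt,np.array([.52,-.16,.27])+.019*a,'fin')
n=np.linalg.norm(r);print(n)
for k in range(1,9): q=min(1,6.8*k/n);print((d*q).round(3).tolist()+(r*q).round(1).tolist())
E
```

```text
fin [-0.0599, -0.0339, 0.0067, 30.06, -15.37, 51.09]
61.236210731566786
[-0.007, -0.004, 0.001, 3.3, -1.7, 5.7]
[-0.013, -0.008, 0.001, 6.7, -3.4, 11.3]
[-0.02, -0.011, 0.002, 10.0, -5.1, 17.0]
[-0.027, -0.015, 0.003, 13.4, -6.8, 22.7]
[-0.033, -0.019, 0.004, 16.7, -8.5, 28.4]
[-0.04, -0.023, 0.004, 20.0, -10.2, 34.0]
[-0.047, -0.026, 0.005, 23.4, -11.9, 39.7]
[-0.053, -0.03, 0.006, 26.7, -13.7, 45.4]
```

Request:
{"api": "carry_out", "payload": {
  "steps": [-0.007, -0.004, 0.001, 3.3, -1.7, 5.7, -0.013, -0.008, 0.001, 6.7, -3.4, 11.3, -0.02, -0.011, 0.002, 10, -5.1, 17, -0.027, -0.015, 0.003, 13.4, -6.8, 22.7, -0.033, -0.019, 0.004, 16.7, -8.5, 28.4, -0.04, -0.023, 0.004, 20, -10.2, 34, -0.047, -0.026, 0.005, 23.4, -11.9, 39.7, -0.06, -0.034, 0.007, 30, -15.4, 51]
}}

```text
time_s: 6.68
eef_pos: [0.5259, -0.1474, 0.259]
tool_rot: [-0.493, -0.015, -0.533]
force: [1.3, 1.0, -5.1]
gripper_width: 0.499
```

```bash
python3 - <<'E'
from h import *
s=arm.read_state();print(s['qpos'].round(2),s['force'].round(2),s['gripper_width'])
R0=R.from_euler('xyz',s['tool_rot']).as_matrix();print(R0.round(2))
for phi in(65,90):
  Rt,a=outp(phi)
  d,r=go(Rt,np.array([.52,-.16,.27])+.019*a,'fin')
save('scene','s2.png')
E
```

```text
[ 1.45  0.63 -0.76  1.86 -0.69  1.18  0.61] [ 1.27  0.98 -5.12] 0.49927390853440207
[[ 0.86  0.45  0.23]
 [-0.51  0.76  0.41]
 [ 0.01 -0.47  0.88]]
fin [-0.0003, 0.0015, 0.0041, 3.28, -1.75, 5.35]
fin [-0.0074, -0.0006, 0.0031, 3.38, -12.97, 27.69]
```

View pics/s2.png

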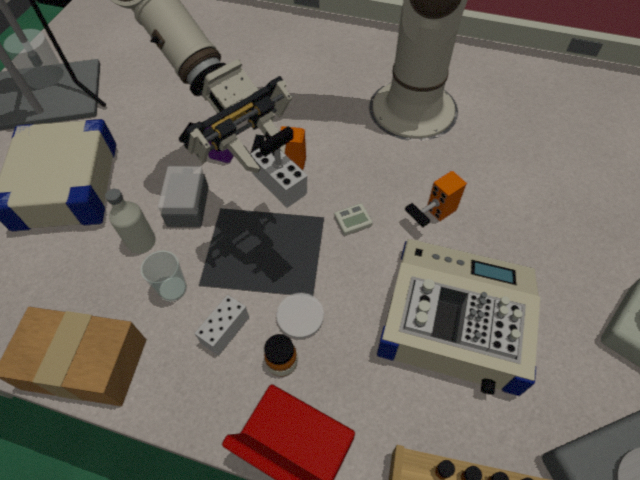

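```bash
python3 - <<'E'
from h import *
Rt,a=outp(60)
d,r=go(Rt,np.array([.53,-.18,.15])+.019*a,'mid')
p,d=camera('scene');cp=camera_params('scene')
for t in['block','handle','block_mid']:
    for q in models.tip_of('scene',t)[:3]: P=w(cp,q['centre']);print(t,round(q['conf'],2),P.round(3),px(cp,P))
P,u,v=cloud(d,cp); s=arm.read_state()
R0=R.from_euler('xyz',s['tool_rot']).as_matrix();g=s['eef_pos']-.019*R0[:,1]; print('grasp',g)
# predicted block top face point: 24mm above mid
b=(np.linalg.norm(P[:,:2]-g[:2],axis=1)<.05)&(abs(P[:,2]-g[2]-.024)<.012)
T=P[b]
for _ in range(6):
    c=T.mean(0);n=np.linalg.svd(T-c)[2][2];n*=np.sign(n[2]);T=T[abs((T-c)@n)<max(.003,1.0*np.std((T-c)@n))]
print(len(T),c,n.round(3),'tilt',np.degrees(np.arccos(n[2])))
print('tool z-ish expected up', (R.from_rotvec(-np.radians(25)*R0[:,0]).apply(R0[:,2])).round(3),(R.from_rotvec(np.radians(25)*R0[:,0]).apply(R0[:,2])).round(3))
E
```

```text
mid [0.0201, 0.0445, -0.1074, 2.68, 0.37, 0.37]
block 0.77 [ 0.516 -0.156  0.236] [282. 184.]
block 0.76 [0.279 0.149 0.048] [456. 190.]
block 0.6 [ 0.295 -0.386  0.046] [230. 143.]
handle 0.97 [ 0.283 -0.319  0.048] [258. 145.]
handle 0.94 [ 0.288 -0.499  0.046] [188. 131.]
handle 0.88 [ 0.518 -0.149  0.345] [280. 142.]
block_mid 0.88 [ 0.297 -0.416  0.048] [218. 141.]
block_mid 0.6 [ 0.521 -0.157  0.268] [279. 175.]
block_mid 0.58 [ 0.27  -0.242  0.045] [291. 150.]
grasp [ 0.51846116 -0.1578576   0.27061576]
1030 [ 0.5270573  -0.15371958  0.28984059] [0.016 0.056 0.998] tilt 3.337912789376979
tool z-ish expected up [0.4   0.695 0.598] [0.014 0.057 0.998]
```

Request:
{"api": "carry_out", "payload": {
  "steps": [0.004, 0.009, -0.02, 1, 0, 0, 0.008, 0.018, -0.042, 2, 0.3, 0.3, 0.012, 0.027, -0.064, 2.7, 0.4, 0.4, 0.016, 0.036, -0.086, 2.7, 0.4, 0.4, 0.02, 0.0445, -0.107, 2.7, 0.4, 0.4, 0.02, 0.0445, -0.107, 2.7, 0.4, 0.4]
}}

```text
time_s: 7.43
eef_pos: [0.5387, -0.1662, 0.1431]
tool_rot: [-0.452, -0.006, -0.536]
force: [-0.9, -0.2, -5.9]
gripper_width: 0.497
```

```bash
python3 - <<'E'
from h import *
s=arm.read_state();print(s['qpos'].round(2),s['force'].round(2),s['gripper_width'])
Rt,a=outp(60)
d,r=go(Rt,np.array([.53,-.18,.0365])+.019*a,'down')
for n in('scene','top'):
    p,d=save(n,n+'3.png');P,u,v=cloud(d,camera_params(n))
    # arm points near tip box / bottle / purple
    for nm,c,rad in(('tip',(.47,-.42),.08),('bottle',(.57,-.44),.05),('purp',(.29,-.43),.09),('orange',(.27,-.25),.08)):
        q=P[np.linalg.norm(P[:,:2]-c,axis=1)<rad];print(n,nm,len(q),np.percentile(q[:,2],[5,50,95,100]).round(3) if len(q) else '')
cv2.imwrite('pics/c3.png',np.hstack([cv2.imread('pics/scene3.png')[60:340,60:380],cv2.imread('pics/top3.png')[140:420,300:620]]))
E
```

```text
[ 1.4   0.88 -0.68  1.82 -0.63  1.07  0.73] [-0.92 -0.17 -5.94] 0.4968177307725238
down [-0.0013, 0.0509, -0.1027, 0.9, -0.01, 0.78]
scene tip 5709 [-0.001  0.077  0.329  0.353]
scene bottle 2454 [-0.002  0.046  0.167  0.173]
scene purp 3531 [-0.001  0.369  0.406  0.414]
scene orange 2227 [-0.002  0.004  0.097  0.1  ]
top tip 3475 [-0.001  0.082  0.332  0.353]
top bottle 2172 [-0.003  0.006  0.169  0.176]
top purp 14660 [-0.002  0.395  0.533  0.559]
top orange 4368 [-0.003  0.002  0.098  0.103]
```

View pics/c3.png

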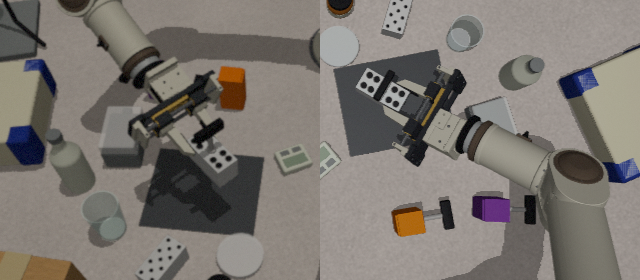

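```bash
python3 - <<'E'
from h import *
P,u,v=cloud(np.load('topd.npy'),camera_params('top'))
q=P[(np.linalg.norm(P[:,:2]-[.47,-.42],axis=1)<.1)&(P[:,2]>.065)&(P[:,2]<.09)]
print(cv2.boxPoints(cv2.minAreaRect(q[:,:2].astype(np.float32))).round(3).tolist())
s=arm.read_state();R0=R.from_euler('xyz',s['tool_rot']).as_matrix()
p,d=camera('top');P,u,v=cloud(d,camera_params('top'));a=outp(60)[1]
g=s['eef_pos']-.019*R0[:,1]
# arm profile: points beyond 60 mm behind grasp, height above axis line, near centre plane
rel=P-g; L=-(rel@R0[:,1]); lat=rel@R0[:,0]; h=rel@R0[:,2]
for l in np.arange(.04,.4,.03):
    m=(abs(L-l)<.015)&(abs(lat)<.12)&(h>-.02)&(h<.12)&(P[:,2]>.12)
    if m.sum(): print(round(l,2),'hmax',h[m].max().round(3),'lat',lat[m].min().round(3),lat[m].max().round(3))
Rt,a=outp(60)
go(Rt,np.array([.535,-.17,.075])+.019*a,'down1')
E
```

```text
[[0.3970000147819519, -0.4020000100135803], [0.42899999022483826, -0.5139999985694885], [0.5690000057220459, -0.4749999940395355], [0.5370000004768372, -0.3619999885559082]]
0.04 hmax 0.089 lat -0.042 0.04
0.07 hmax 0.018 lat -0.054 0.042
0.1 hmax 0.042 lat -0.093 0.092
0.13 hmax 0.043 lat -0.096 0.094
0.16 hmax 0.032 lat -0.051 0.016
0.19 hmax 0.042 lat -0.051 0.036
0.22 hmax 0.044 lat -0.041 0.038
0.25 hmax 0.043 lat -0.038 0.036
0.28 hmax 0.044 lat -0.039 0.049
0.31 hmax 0.042 lat -0.039 0.038
0.34 hmax 0.059 lat -0.058 0.052
0.37 hmax 0.085 lat -0.084 0.062
0.4 hmax 0.11 lat -0.115 0.062
down1 [-0.0028, 0.0442, -0.0695, 0.65, 0.29, 0.68]
```

Request:
{"api": "carry_out", "payload": {
  "steps": [-0.001, 0.012, -0.02, 0.6, 0.3, 0.6, -0.002, 0.024, -0.04, 0.6, 0.3, 0.7, -0.003, 0.036, -0.058, 0.6, 0.3, 0.7, -0.003, 0.044, -0.0695, 0.6, 0.3, 0.7, -0.003, 0.044, -0.0695, 0.6, 0.3, 0.7, -0.003, 0.044, -0.0695, 0.6, 0.3, 0.7]
}}

```text
time_s: 8.08
eef_pos: [0.5439, -0.155, 0.0686]
tool_rot: [-0.436, -0.0, -0.523]
force: [0.9, -0.1, -4.8]
gripper_width: 0.496
```

```bash
python3 - <<'E'
from h import *
s=arm.read_state();print(s['force'].round(2),s['eef_pos'])
Rt,a=outp(60)
for z in(.05,.04,.034):go(Rt,np.array([.535,-.17,z])+.019*a,z)
p,d=camera('scene');P,u,v=cloud(d,camera_params('scene'));R0=R.from_euler('xyz',s['tool_rot']).as_matrix()
g=s['eef_pos']-.019*R0[:,1]
T=P[(np.linalg.norm(P[:,:2]-g[:2],axis=1)<.05)&(abs(P[:,2]-g[2]-.024)<.012)]
for _ in range(6):
    c=T.mean(0);n=np.linalg.svd(T-c)[2][2];n*=np.sign(n[2]);T=T[abs((T-c)@n)<max(.003,np.std((T-c)@n))]
print('grasp',g,'top face',c,n.round(3),len(T))
E
```

```text
[ 0.9  -0.08 -4.78] [ 0.54386387 -0.15504483  0.06860056]
0.05 [-0.0002, 0.0111, -0.0242, 0.01, 0.03, -0.0]
0.04 [-0.0002, 0.0153, -0.0333, 0.01, 0.03, -0.0]
0.034 [-0.0002, 0.0179, -0.0387, 0.01, 0.03, -0.0]
grasp [ 0.53525595 -0.16995743  0.07663287] top face [ 0.54527398 -0.16510195  0.099575  ] [0.026 0.017 1.   ] 672
```

Request:
{"api": "carry_out", "payload": {
  "steps": [0, 0.007, -0.015, 0, 0, 0, 0, 0.012, -0.026, 0, 0, 0, 0, 0.0148, -0.032, 0, 0, 0, 0, 0.0156, -0.034, 0, 0, 0, 0, 0.0163, -0.0355, 0, 0, 0, 0, 0.0167, -0.0365, 0, 0, 0]
}}

```text
time_s: 8.63
eef_pos: [0.5444, -0.1556, 0.0293]
tool_rot: [-0.436, -0.002, -0.524]
force: [0.7, -0.7, -5.9]
gripper_width: 0.497
```

Request:
{"api": "carry_out", "payload": {
  "steps": [0, 0.0002, -0.0005, 0, 0, 0, 0, 0.0004, -0.001, 0, 0, 0, 0, 0.0006, -0.0014, 0, 0, 0, 0, 0.0008, -0.0018, 0, 0, 0]
}}

```text
time_s: 8.97
eef_pos: [0.5447, -0.1557, 0.0287]
tool_rot: [-0.434, -0.002, -0.523]
force: [-3.3, -3.6, 2.2]
gripper_width: 0.5
```

Request:
{"api": "carry_out", "payload": {
  "steps": [0, 0, 0, 0, 0, 0, 0, 0, 0, 0, 0, 0, 0, 0, 0, 0, 0, 0, 0, 0, 0, 0, 0, 0, 0, 0, 0, 0, 0, 0, 0, 0, 0, 0, 0, 0],
  "claw": 1
}}

```text
time_s: 9.47
eef_pos: [0.5448, -0.1555, 0.0289]
tool_rot: [-0.434, -0.002, -0.523]
force: [0.4, 0.6, -0.0]
gripper_width: 0.884
```

```bash
python3 - <<'E'
from h import *
s=arm.read_state();print(s['qpos'].round(2),s['force'].round(2),s['eef_pos'],s['gripper_width'])
# plan: back off along -approach 0.16 , then up, then tool down over handle, jaws along block x (heading 60) 
R0=R.from_euler('xyz',s['tool_rot']).as_matrix()
go(R0,s['eef_pos']-.18*R0[:,1]+[0,0,.0],'back')
g=s['eef_pos']-.019*R0[:,1];print(g)
f=np.radians(60);h=np.array([np.cos(f),np.sin(f),0])
for sg in(1,-1): go(frame(sg*h,np.array([0,0,-1.])),[g[0],g[1],.25],sg)
E
```

```text
[ 1.35  1.09 -0.63  1.77 -0.59  0.97  0.84] [ 0.44  0.65 -0.01] [ 0.5447552  -0.15549435  0.0288839 ] 0.8837642482052493
back [0.0, -0.18, 0.0, 0.0, 0.0, 0.0]
[ 0.53612799 -0.17041868  0.03687362]
1 [0.0005, -0.1086, 0.1934, -50.56, -79.2, 50.7]
-1 [0.0005, -0.1086, 0.1934, -50.72, 79.38, -50.58]
```

Request:
{"api": "carry_out", "payload": {
  "steps": [0, -0.03, 0, 0, 0, 0, 0, -0.065, 0, 0, 0, 0, 0, -0.1, 0, 0, 0, 0, 0, -0.13, 0.02, 0, 0, 0, 0, -0.15, 0.06, 0, 0, 0, 0, -0.17, 0.1, 0, 0, 0, 0, -0.19, 0.14, -3, -5, 3, 0, -0.204, 0.18, -6, -9, 6]
}}

```text
time_s: 10.13
eef_pos: [0.4873, -0.2525, 0.2685]
tool_rot: [-0.549, -0.09, -0.358]
force: [1.1, -2.5, -0.4]
gripper_width: 1.001
```

```bash
python3 - <<'E'
from h import *
s=arm.read_state();print(s['qpos'].round(2),s['force'].round(2),s['eef_pos'],s['gripper_width'])
p,d=save('top','t4.png');P,u,v=cloud(d,camera_params('top'));cp=camera_params('top')
T=P[(np.linalg.norm(P[:,:2]-[.536,-.17],axis=1)<.07)&(P[:,2]>.05)&(P[:,2]<.068)];print('topface',T.mean(0),cv2.minAreaRect(T[:,:2].astype(np.float32)))
H=P[(np.linalg.norm(P[:,:2]-[.536,-.17],axis=1)<.07)&(P[:,2]>.115)&(P[:,2]<.14)];print('grip',len(H),H.mean(0),cv2.minAreaRect(H[:,:2].astype(np.float32)))
for t in['block','handle','block_mid']:
    for q in models.tip_of('top',t)[:3]: X=w(cp,q['centre']);print(t,round(q['conf'],2),X.round(3),px(cp,X))
f=np.radians(60);h=np.array([np.cos(f),np.sin(f),0])
d,r=go(frame(h,np.array([0,0,-1.])),[.536,-.17,.25]);n=np.linalg.norm(r);print(n)
for k in range(1,9): q=6.8*k/n;print((d*q).round(3).tolist()+(r*q).round(1).tolist())
E
```

```text
[ 1.44  0.71 -0.68  1.59 -0.5   1.44  0.67] [ 1.14 -2.46 -0.39] [ 0.48727884 -0.25246852  0.26851715] 1.0010417675919345
topface [ 0.53578162 -0.16790663  0.05994616] ((0.535997748374939, -0.1678260862827301), (0.09577224403619766, 0.04695170372724533), 60.042484283447266)
grip 204 [ 0.53539874 -0.1676249   0.12616304] ((0.5359933972358704, -0.16788840293884277), (0.01385872159153223, 0.05970529094338417), 60.187538146972656)
block 0.94 [ 0.263 -0.212  0.05 ] [375. 363.]
block 0.74 [ 0.536 -0.17   0.002] [353. 236.]
block 0.64 [ 0.296 -0.382  0.052] [456. 347.]
handle 0.96 [ 0.28  -0.323  0.043] [427. 355.]
handle 0.95 [0.37  0.077 0.048] [239. 311.]
handle 0.78 [ 0.293 -0.494  0.052] [509. 349.]
block_mid 0.9 [ 0.539 -0.165  0.033] [352. 234.]
block_mid 0.85 [ 0.266 -0.242  0.05 ] [390. 362.]
block_mid 0.71 [0.307 0.127 0.05 ] [215. 342.]
 [0.0129, 0.0888, 0.0293, -44.5, -69.96, 44.54]
94.12170439754476
[0.001, 0.006, 0.002, -3.2, -5.1, 3.2]
[0.002, 0.013, 0.004, -6.4, -10.1, 6.4]
[0.003, 0.019, 0.006, -9.6, -15.2, 9.7]
[0.004, 0.026, 0.008, -12.9, -20.2, 12.9]
[0.005, 0.032, 0.011, -16.1, -25.3, 16.1]
[0.006, 0.038, 0.013, -19.3, -30.3, 19.3]
[0.007, 0.045, 0.015, -22.5, -35.4, 22.5]
[0.007, 0.051, 0.017, -25.7, -40.4, 25.7]
```

Request:
{"api": "carry_out", "payload": {
  "steps": [0.001, 0.006, 0.002, -3.2, -5.1, 3.2, 0.002, 0.013, 0.004, -6.4, -10.1, 6.4, 0.003, 0.019, 0.006, -9.6, -15.2, 9.7, 0.004, 0.026, 0.008, -12.9, -20.2, 12.9, 0.005, 0.032, 0.011, -16.1, -25.3, 16.1, 0.006, 0.038, 0.013, -19.3, -30.3, 19.3, 0.007, 0.045, 0.015, -22.5, -35.4, 22.5, 0.007, 0.051, 0.017, -25.7, -40.4, 25.7]
}}

```text
time_s: 11.0
eef_pos: [0.5155, -0.2039, 0.2565]
tool_rot: [-1.166, -0.222, 0.479]
force: [-0.4, 0.3, -0.5]
gripper_width: 0.998
```

```bash
python3 - <<'E'
from h import *
s=arm.read_state();print(s['qpos'].round(2))
f=np.radians(60);h=np.array([np.cos(f),np.sin(f),0])
d,r=go(frame(h,np.array([0,0,-1.])),[.536,-.168,.22]);n=np.linalg.norm(r);print(n)
E
```

```text
[ 1.14  0.54 -0.78  1.53 -0.05  1.39  0.94]
 [0.0258, 0.0486, 0.0036, -18.85, -29.41, 18.7]
39.62447636197539
```

Request:
{"api": "carry_out", "payload": {
  "steps": [0.004, 0.008, 0.001, -3.1, -4.9, 3.1, 0.008, 0.016, 0.001, -6.2, -9.8, 6.2, 0.013, 0.024, 0.002, -9.4, -14.7, 9.4, 0.017, 0.032, 0.002, -12.6, -19.6, 12.5, 0.021, 0.04, 0.003, -15.7, -24.5, 15.6, 0.0258, 0.0486, 0.0036, -18.85, -29.41, 18.7, 0.0258, 0.0486, 0.0036, -18.85, -29.41, 18.7, 0.0258, 0.0486, 0.0036, -18.85, -29.41, 18.7]
}}

```text
time_s: 11.67
eef_pos: [0.5343, -0.1659, 0.2182]
tool_rot: [-1.567, 0.0, 1.05]
force: [-0.2, -0.5, -0.9]
gripper_width: 1.002
```

```bash
python3 - <<'E'
from h import *
s=arm.read_state();print(s['qpos'].round(2))
f=np.radians(60);h=np.array([np.cos(f),np.sin(f),0])
go(frame(h,np.array([0,0,-1.])),[.536,-.168,.115-.019])
p,d=save('wrist','w5.png')
cp=camera_params('wrist');print(px(cp,[.536,-.168,.115]))
P,u,v=cloud(d,cp)
H=P[(np.linalg.norm(P[:,:2]-[.536,-.17],axis=1)<.06)&(P[:,2]>.118)&(P[:,2]<.135)];print('grip',len(H),H.mean(0),cv2.minAreaRect(H[:,:2].astype(np.float32)) if len(H)>5 else '')
E
```

```text
[ 0.92  0.39 -0.84  1.73  0.31  1.16  1.03]
 [-0.001, 0.1222, -0.003, -0.24, 0.17, -0.02]
[324. 228.]
grip 1443 [ 0.53389761 -0.170183    0.12527951] ((0.5350879430770874, -0.17073118686676025), (0.013890755362808704, 0.06019577011466026), 59.623477935791016)
```

Request:
{"api": "carry_out", "payload": {
  "steps": [-0.001, 0.03, -0.0025, -0.24, 0.17, 0, -0.001, 0.06, -0.0025, -0.24, 0.17, 0, -0.001, 0.09, -0.0025, -0.24, 0.17, 0, -0.001, 0.11, -0.0025, -0.24, 0.17, 0, -0.001, 0.122, -0.0025, -0.24, 0.17, 0, -0.001, 0.122, -0.0025, -0.24, 0.17, 0, -0.001, 0.122, -0.0025, -0.24, 0.17, 0]
}}

```text
time_s: 12.3
eef_pos: [0.5354, -0.1708, 0.0959]
tool_rot: [-1.569, -0.0, 1.041]
force: [-0.1, 0.3, 0.1]
gripper_width: 0.998
```

Request:
{"api": "carry_out", "payload": {
  "steps": [0, 0, 0, 0, 0, 0, 0, 0, 0, 0, 0, 0, 0, 0, 0, 0, 0, 0, 0, 0, 0, 0, 0, 0, 0, 0, 0, 0, 0, 0, 0, 0, 0, 0, 0, 0, 0, 0, 0, 0, 0, 0, 0, 0, 0, 0, 0, 0],
  "claw": 0.3
}}

```text
time_s: 12.97
eef_pos: [0.5354, -0.1708, 0.0959]
tool_rot: [-1.569, 0.0, 1.041]
force: [-0.4, -0.2, 0.7]
gripper_width: 0.469
```

Request:
{"api": "carry_out", "payload": {
  "steps": [0, 0, 0, 0, 0, 0, 0, 0, 0, 0, 0, 0, 0, 0, 0, 0, 0, 0, 0, 0, 0, 0, 0, 0, 0, 0, 0, 0, 0, 0, 0, 0, 0, 0, 0, 0],
  "claw": 0
}}

```text
time_s: 13.47
eef_pos: [0.5354, -0.1708, 0.0959]
tool_rot: [-1.569, -0.0, 1.041]
force: [-0.8, -0.7, -0.9]
gripper_width: 0.038
```

```bash
python3 - <<'E'
from h import *
s=arm.read_state();print(s['qpos'].round(2),s['force'].round(2),s['eef_pos'],s['tool_rot'],s['gripper_width'])
E
```

```text
[ 0.85  0.54 -0.76  1.85  0.45  0.94  0.93] [-0.79 -0.71 -0.92] [ 0.53544584 -0.17076105  0.09594453] [-1.56945411e+00 -1.91974417e-05  1.04115404e+00] 0.037865590567135406
```

```bash
python3 - <<'E'
from h import *
save('wrist','w6.png');save('scene','s6.png')
cv2.imwrite('pics/c6.png',np.hstack([cv2.resize(cv2.imread('pics/w6.png'),(400,300)),cv2.resize(cv2.imread('pics/s6.png')[100:325,150:450],(400,300))]))
print(arm.read_state()['gripper_width'])
E
```

```text
0.008318216492255049
```

View pics/c6.png

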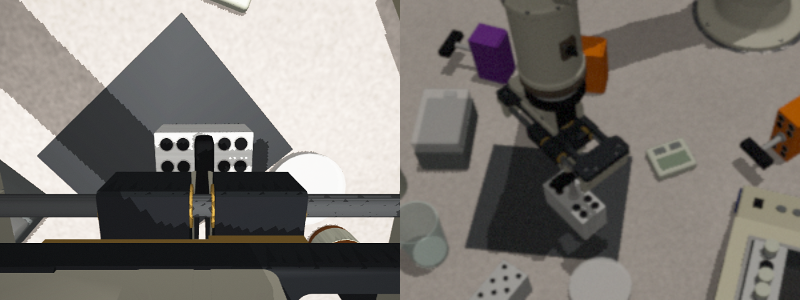

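```bash
python3 - <<'E'
from h import *
s=arm.read_state();R0=R.from_euler('xyz',s['tool_rot']).as_matrix();t=s['eef_pos']
p,d=camera('wrist');cp=camera_params('wrist')
print('tcp',px(cp,t),'grasp',px(cp,t-.019*R0[:,1]),'handle',px(cp,[.5355,-.169,.115]),'blocktop',px(cp,[.5355,-.169,.059]),s['gripper_width'])
print('cam in tool',(R0.T@(cp['world_from_camera'][:3,3]-t)).round(3))
P,u,v=cloud(d,cp)
q=P[(np.linalg.norm(P[:,:2]-t[:2],axis=1)<.12)]
T=q[(q[:,2]>.05)&(q[:,2]<.068)];print('face',T.mean(0),cv2.minAreaRect(T[:,:2].astype(np.float32)))
bar=q[(q[:,2]>.1)&(q[:,2]<.13)];print('bar',len(bar),((bar-t)@R0).min(0),((bar-t)@R0).max(0),bar[:,2].max())
n='scene';p,d=camera(n);cp=camera_params(n);print('scene px tcp',px(cp,t),px(cp,[.5355,-.169,.115]))
P,u,v=cloud(d,cp);b=p[v,u].max(1)<60
q=P[(np.linalg.norm(P[:,:2]-t[:2],axis=1)<.07)&(P[:,2]<.135)&(P[:,2]>.07)]
print(((q-t)@R0).min(0).round(3),((q-t)@R0).max(0).round(3),len(q))
E
```

```text
tcp [323. 271.] grasp [323. 284.] handle [326. 283.] blocktop [325. 249.] 0.008318216492255049
cam in tool [-0.    -0.197  0.07 ]
face [ 0.53080155 -0.16632265  0.05861394] ((0.532196581363678, -0.1671554148197174), (0.0961824581027031, 0.04062619432806969), 60.01121520996094)
bar 1859 [-0.00564672 -0.03135179 -0.00787029] [ 0.00820242 -0.00910689  0.03196852] 0.1273259104088929
scene px tcp [278. 235.] [277. 230.]
[-0.003 -0.035 -0.032] [0.011 0.025 0.005] 223
```

```bash
python3 - <<'E'
import cv2
a=cv2.imread('pics/w6.png')[180:400,220:430];b=cv2.imread('pics/s6.png')[190:270,230:320]
cv2.imwrite('pics/c7.png',cv2.convertScaleAbs(__import__('numpy').hstack([cv2.resize(a,(400,420)),cv2.resize(b,(400,420),interpolation=2)]),alpha=1.6,beta=20))
E
```

```text
(no output)
```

View pics/c7.png

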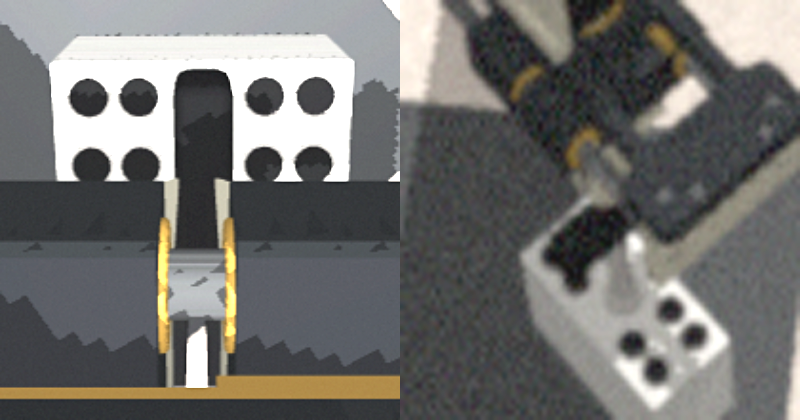

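The bar sits between the fingers although the opening reads 0.008 (14 mm should read about 0.15), so these disagree; a small slow lift will settle it.

Request:
{"api": "carry_out", "payload": {
  "steps": [0, -0.002, 0, 0, 0, 0, 0, -0.004, 0, 0, 0, 0, 0, -0.007, 0, 0, 0, 0, 0, -0.01, 0, 0, 0, 0, 0, -0.01, 0, 0, 0, 0, 0, -0.01, 0, 0, 0, 0]
}}

```text
time_s: 14.17
eef_pos: [0.5357, -0.1709, 0.1063]
tool_rot: [-1.57, -0.0, 1.041]
force: [-0.5, -0.8, -0.1]
gripper_width: 0.001
```

```bash
cat >> h.py <<'E'
def face(n,c,zt,rad=.07):
    p,d=camera(n);P,u,v=cloud(d,camera_params(n))
    T=P[(np.linalg.norm(P[:,:2]-c,axis=1)<rad)&(abs(P[:,2]-zt)<.012)]
    for _ in range(6):
        m=T.mean(0);q=np.linalg.svd(T-m)[2][2];q*=np.sign(q[2]);T=T[abs((T-m)@q)<max(.003,1.5*np.std((T-m)@q))]
    print(n,'face',m.round(4),'n',q.round(3),cv2.minAreaRect(T[:,:2].astype(np.float32)),len(T));return T
E
python3 - <<'E'
from h import *
s=arm.read_state();print(s['force'].round(2),s['gripper_width'],s['eef_pos'])
face('wrist',[.5355,-.169],.068);face('scene',[.5355,-.169],.068)
E
```

```text
[-0.5  -0.75 -0.13] 0.0007815348962171907 [ 0.53569525 -0.17088455  0.10632586]
wrist face [ 0.5329 -0.1676  0.0586] n [-0.005  0.004  1.   ] ((0.5339270234107971, -0.16826628148555756), (0.09610684961080551, 0.04483846202492714), 59.9488525390625) 8242
scene face [ 0.5468 -0.1605  0.0594] n [-0.002 -0.001  1.   ] ((0.5389993190765381, -0.16891483962535858), (0.0966455340385437, 0.046431925147771835), 60.60747146606445) 622
```

```bash
python3 - <<'E'
from h import *
s=arm.read_state();R0=R.from_euler('xyz',s['tool_rot']).as_matrix();t=s['eef_pos']
p,d=save('wrist','w8.png');cp=camera_params('wrist');P,u,v=cloud(d,cp);q=(P-t)@R0
c=p[v,u]
for y0 in np.arange(-.08,.01,.006):
    m=(abs(q[:,1]-y0)<.003)&(abs(q[:,0])<.04)&(q[:,2]>-.03)&(q[:,2]<.05)
    if m.sum()>3:
        x=q[m]; print(round(y0,3),m.sum(),'x',np.percentile(x[:,0],[0,25,50,75,100]).round(3),'z',np.percentile(x[:,2],[0,25,50,75,100]).round(3),c[m].mean(0).round())
print(cp['fx'])
cv2.imwrite('pics/c8.png',cv2.convertScaleAbs(cv2.resize(cv2.imread('pics/w8.png')[200:420,200:450],(750,600)[:2],interpolation=2),alpha=1.8,beta=25))
E
```

```text
-0.074 8 x [-0.002 -0.001  0.001  0.001  0.002] z [0.011 0.011 0.012 0.012 0.012] [20. 19. 17.]
-0.068 82 x [-0.002 -0.002 -0.     0.001  0.002] z [0.01  0.011 0.011 0.011 0.012] [19. 18. 17.]
-0.062 101 x [-0.004 -0.002 -0.001  0.002  0.004] z [0.011 0.011 0.011 0.012 0.013] [37. 36. 33.]
-0.056 120 x [-0.004 -0.002  0.     0.002  0.004] z [0.011 0.011 0.012 0.013 0.013] [56. 55. 50.]
-0.05 119 x [-0.004 -0.003 -0.001  0.002  0.004] z [0.011 0.011 0.012 0.013 0.013] [61. 60. 54.]
-0.044 123 x [-0.004 -0.002  0.     0.002  0.004] z [-0.002  0.011  0.011  0.013  0.013] [58. 57. 52.]
-0.038 79 x [-0.005 -0.    -0.     0.     0.004] z [-0.001  0.006  0.01   0.011  0.013] [34. 33. 31.]
-0.02 1565 x [-0.006 -0.002  0.001  0.005  0.008] z [0.004 0.012 0.018 0.025 0.032] [19. 19. 21.]
-0.014 130 x [-0.006 -0.004  0.     0.005  0.008] z [0.004 0.028 0.031 0.032 0.032] [28. 28. 28.]
-0.008 67 x [-0.005 -0.002  0.001  0.005  0.008] z [0.029 0.031 0.031 0.032 0.032] [17. 17. 18.]
-0.002 51 x [-0.005 -0.002  0.001  0.004  0.008] z [0.029 0.031 0.031 0.032 0.032] [28. 29. 29.]
398.24095953100124
```

View pics/c8.png

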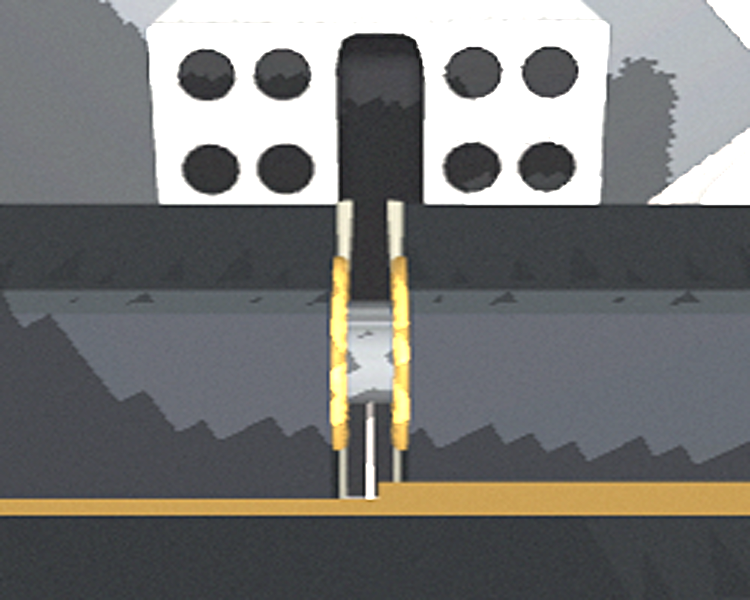

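The picture and depth agree: the real fingertips are about 36 mm behind the reported TCP, so they shut just above the bar (tips ≈ z 0.134, bar top 0.126). Opening and going down to TCP z ≈ 0.070 is clear of the block's top face (0.059) whichever reading is right.

Request:
{"api": "carry_out", "payload": {
  "steps": [0, 0, 0, 0, 0, 0, 0, 0, 0, 0, 0, 0, 0, 0, 0, 0, 0, 0, 0, 0, 0, 0, 0, 0, 0, 0, 0, 0, 0, 0, 0, 0, 0, 0, 0, 0, 0, 0, 0, 0, 0, 0, 0, 0, 0, 0, 0, 0],
  "claw": 0.7
}}

```text
time_s: 14.98
eef_pos: [0.5354, -0.1708, 0.1059]
tool_rot: [-1.569, 0.0, 1.041]
force: [-0.6, -0.0, 1.0]
gripper_width: 0.536
```

```bash
python3 - <<'E'
from h import *
s=arm.read_state();R0=R.from_euler('xyz',s['tool_rot']).as_matrix();t=s['eef_pos'];print(s['gripper_width'],t,s['force'].round(2))
for n in('wrist','scene','top'):
    p,d=camera(n);P,u,v=cloud(d,camera_params(n));q=(P-t)@R0
    for sg in(-1,1):
        m=(sg*q[:,0]>.028)&(sg*q[:,0]<.06)&(abs(q[:,2])<.02)&(q[:,1]>-.1)&(q[:,1]<.02)
        if m.sum()>5: print(n,sg,m.sum(),'ymax pct',np.percentile(q[m,1],[50,90,98,100]).round(3))
E
```

```text
0.5356383734984083 [ 0.53535663 -0.17081954  0.10589355] [-0.57 -0.01  1.04]
wrist -1 1027 ymax pct [-0.061 -0.048 -0.043 -0.039]
wrist 1 992 ymax pct [-0.061 -0.048 -0.043 -0.04 ]
scene -1 38 ymax pct [-0.06  -0.046 -0.042 -0.04 ]
scene 1 19 ymax pct [-0.054 -0.046 -0.042 -0.041]
```

Request:
{"api": "carry_out", "payload": {
  "steps": [0, 0.01, 0, 0, 0, 0, 0, 0.02, 0, 0, 0, 0, 0, 0.028, 0, 0, 0, 0, 0, 0.034, 0, 0, 0, 0, 0, 0.034, 0, 0, 0, 0]
}}

```text
time_s: 15.55
eef_pos: [0.5337, -0.1704, 0.0698]
tool_rot: [-1.566, 0.001, 1.041]
force: [-0.7, -0.2, 0.1]
gripper_width: 0.696
```

Request:
{"api": "carry_out", "payload": {
  "steps": [0, 0.004, 0, 0, 0, 0, 0, 0.008, 0, 0, 0, 0, 0, 0.012, 0, 0, 0, 0, 0, 0.012, 0, 0, 0, 0]
}}

```text
time_s: 15.88
eef_pos: [0.5331, -0.1703, 0.0569]
tool_rot: [-1.565, 0.001, 1.041]
force: [-0.8, 0.4, -0.3]
gripper_width: 0.702
```

Request:
{"api": "carry_out", "payload": {
  "steps": [0, 0, 0, 0, 0, 0, 0, 0, 0, 0, 0, 0, 0, 0, 0, 0, 0, 0, 0, 0, 0, 0, 0, 0, 0, 0, 0, 0, 0, 0, 0, 0, 0, 0, 0, 0, 0, 0, 0, 0, 0, 0, 0, 0, 0, 0, 0, 0],
  "claw": 0
}}

```text
time_s: 16.55
eef_pos: [0.5337, -0.1698, 0.0572]
tool_rot: [-1.565, -0.0, 1.041]
force: [1.5, 4.2, 2.4]
gripper_width: 0.166
```

```bash
python3 - <<'E'
from h import *
s=arm.read_state();print(s['force'].round(2),s['gripper_width'],s['eef_pos'])
face('wrist',[.5355,-.169],.062);face('scene',[.5355,-.169],.062)
E
```

```text
[1.49 4.17 2.39] 0.16640995249731252 [ 0.53365179 -0.16980767  0.05717255]
wrist face [ 0.5244 -0.1625  0.0591] n [-0.018 -0.001  1.   ] ((0.5259727239608765, -0.16368840634822845), (0.09617847204208374, 0.02637607976794243), 60.149497985839844) 7300
scene face [ 0.5507 -0.1647  0.0599] n [ 0.017 -0.007  1.   ] ((0.5390627384185791, -0.17073486745357513), (0.09735271334648132, 0.045846205204725266), 60.93806076049805) 458
```

Request:
{"api": "carry_out", "payload": {
  "steps": [0, 0, 0, 0, 0, 0, 0, 0, 0, 0, 0, 0, 0, -0.005, 0, 0, 0, 0, 0, -0.02, 0, 0, 0, 0, 0, -0.05, 0, 0, 0, 0, 0, -0.09, 0, 0, 0, 0, 0, -0.13, 0, 0, 0, 0, 0, -0.16, 0, 0, 0, 0]
}}

```text
time_s: 17.32
eef_pos: [0.5339, -0.17, 0.2193]
tool_rot: [-1.565, 0.0, 1.042]
force: [0.9, -0.6, -5.3]
gripper_width: 0.149
```

```bash
cat > gap.py <<'E'
from h import *
def gapfit(n,d=None):
    if d is None: p,d=camera(n)
    cp=camera_params(n);P,u,v=cloud(d,cp)
    q=P[(abs(P[:,0]-.6)<.046)&(abs(P[:,1]-.18)<.06)]
    # per x-bin: top-face inner edges either side of gap
    lo=[];hi=[];xs=[]
    for x in np.arange(.56,.645,.004):
        b=q[abs(q[:,0]-x)<.003]; top=b[b[:,2]>.1]
        l=top[top[:,1]<.18,1];h=top[top[:,1]>.18,1]
        if len(l) and len(h): xs.append(x);lo.append(l.max());hi.append(h.min())
    xs=np.array(xs);A=np.polyfit(xs-.6,lo,1);B=np.polyfit(xs-.6,hi,1)
    print(n,'lo',A.round(4),'hi',B.round(4),'gap mid',((A[1]+B[1])/2).round(4),'w',(B[1]-A[1]).round(4),'yaw',np.degrees((A[0]+B[0])/2).round(2),np.std(np.array(lo)-np.polyval(A,xs-.6)).round(4))
    return
def rimfit(n,d=None):
    if d is None: p,d=camera(n)
    cp=camera_params(n);P,u,v=cloud(d,cp)
    r=P[(P[:,0]>.5)&(P[:,0]<.72)&(abs(P[:,1]-.2)<.16)&(P[:,2]>.088)&(P[:,2]<.1)]
    # well inner edges along x: rim points at |y| mid: x just outside 51mm
    m=r[abs(r[:,1]-.2)<.09]
    for sg in(-1,1):
        ys=[];e=[]
        for y in np.arange(.115,.29,.006):
            b=m[(abs(m[:,1]-y)<.003)&(sg*(m[:,0]-.6)>.03),0]
            if len(b): ys.append(y);e.append(b[np.argmin(abs(b-.6))])
        if len(ys)>5:
            c=np.polyfit(np.array(ys)-.18,e,1);rs=np.array(e)-np.polyval(c,np.array(ys)-.18);k=abs(rs)<.004
            c=np.polyfit(np.array(ys)[k]-.18,np.array(e)[k],1);print(n,'well x edge',sg,c[1].round(4),'yaw',np.degrees(-c[0]).round(2),k.sum())
    # outer sides y edges
    for sg in(-1,1):
        xs=[];e=[]
        for x in np.arange(.55,.66,.006):
            b=r[abs(r[:,0]-x)<.003,1]; xs.append(x);e.append((sg*b).max()*sg)
        c=np.polyfit(np.array(xs)-.6,e,1);print(n,'side',sg,c[1].round(4),'yaw',np.degrees(c[0]).round(2))
if __name__=='__main__':
    for n in('top','scene'):
        d=np.load(n+'d.npy');gapfit(n,d);rimfit(n,d)
    s=arm.read_state();print(s['force'].round(2),s['gripper_width'],s['eef_pos'],s['tool_rot'].round(3))
    T=face('scene',s['eef_pos'][:2],s['eef_pos'][2]+.002)
    T=face('wrist',s['eef_pos'][:2],s['eef_pos'][2]+.002)
E
python3 gap.py
```

```text
top lo [-0.0087  0.1546] hi [0.0064 0.205 ] gap mid 0.1798 w 0.0504 yaw -0.06 0.0007
top well x edge -1 0.5539 yaw 0.93 27
top well x edge 1 0.6533 yaw 0.84 27
top side -1 0.0759 yaw -0.15
top side 1 0.3323 yaw 1.49
scene lo [0.0176 0.154 ] hi [0.019  0.2043] gap mid 0.1791 w 0.0503 yaw 1.05 0.0004
scene well x edge -1 0.5521 yaw 1.89 22
scene well x edge 1 0.6518 yaw 1.41 26
scene side -1 0.0756 yaw 0.34
scene side 1 0.3313 yaw 1.9
[ 0.9  -0.63 -5.26] 0.14892295584076873 [ 0.53385046 -0.17000641  0.21931041] [-1.565  0.     1.042]
scene face [ 0.5479 -0.1635  0.222 ] n [ 0.013 -0.012  1.   ] ((0.5384224057197571, -0.1705232709646225), (0.09699437022209167, 0.04643823951482773), 60.188385009765625) 775
wrist face [ 0.5274 -0.1647  0.2241] n [-0.028  0.01   1.   ] ((0.5290020108222961, -0.16568554937839508), (0.09608857333660126, 0.025630397722125053), 59.79195022583008) 7263
```

```bash
python3 - <<'E'
from h import *
s=arm.read_state();R0=R.from_euler('xyz',s['tool_rot'])
Rg=R.from_euler('xyz',[-1.565,0,1.0415]);Rt=(R.from_euler('z',-59,degrees=True)*Rg).as_matrix()
d,r=go(Rt,[.603,.1795,.225]);n=np.linalg.norm(r)
for k in range(1,9): q=min(1,6.7*k/n);print((d*q).round(3).tolist()+(r*q).round(1).tolist())
E
```

```text
[0.3354, -0.0028, 0.1202, 0.42, 59.0, -0.03]
[0.038, -0.0, 0.014, 0.0, 6.7, -0.0]
[0.076, -0.001, 0.027, 0.1, 13.4, -0.0]
[0.114, -0.001, 0.041, 0.1, 20.1, -0.0]
[0.152, -0.001, 0.055, 0.2, 26.8, -0.0]
[0.19, -0.002, 0.068, 0.2, 33.5, -0.0]
[0.229, -0.002, 0.082, 0.3, 40.2, -0.0]
[0.267, -0.002, 0.096, 0.3, 46.9, -0.0]
[0.305, -0.003, 0.109, 0.4, 53.6, -0.0]
```

Request:
{"api": "carry_out", "payload": {
  "steps": [0.01, 0, 0.004, 0, 2, 0, 0.03, 0, 0.011, 0, 6, 0, 0.055, 0, 0.02, 0.1, 11, 0, 0.083, -0.001, 0.03, 0.1, 16, 0, 0.112, -0.001, 0.04, 0.1, 21, 0, 0.14, -0.001, 0.05, 0.2, 26, 0, 0.168, -0.002, 0.06, 0.2, 31, 0, 0.196, -0.002, 0.07, 0.3, 36, 0]
}}

```text
time_s: 18.08
eef_pos: [0.574, 0.0343, 0.2217]
tool_rot: [-1.567, 0.004, 0.408]
force: [0.4, -0.3, -5.8]
gripper_width: 0.151
```

```bash
python3 - <<'E'
from h import *
s=arm.read_state();print(s['qpos'].round(2))
Rg=R.from_euler('xyz',[-1.565,0,1.0415]);Rt=(R.from_euler('z',-59,degrees=True)*Rg).as_matrix()
d,r=go(Rt,[.603,.1795,.225])
E
```

```text
[ 0.49  0.4  -0.76  1.69  0.29  1.17  0.06]
 [0.0843, -0.0031, 0.1218, 0.13, 22.72, -0.32]
```

Request:
{"api": "carry_out", "payload": {
  "steps": [0.018, 0, 0.026, 0, 5, 0, 0.037, -0.001, 0.053, 0, 10, 0, 0.054, -0.002, 0.078, 0, 15, -0.1, 0.068, -0.003, 0.098, 0.1, 19, -0.2, 0.079, -0.003, 0.114, 0.1, 22, -0.3, 0.084, -0.003, 0.122, 0.1, 22.7, -0.3, 0.084, -0.003, 0.122, 0.1, 22.7, -0.3, 0.084, -0.003, 0.122, 0.1, 22.7, -0.3]
}}

```text
time_s: 18.75
eef_pos: [0.601, 0.179, 0.2225]
tool_rot: [-1.567, 0.004, 0.014]
force: [0.6, -0.7, -6.2]
gripper_width: 0.149
```

```bash
python3 - <<'E'
from h import *
s=arm.read_state();t=s['eef_pos'];print(s['qpos'].round(2),t,s['tool_rot'].round(4))
for n in('wrist','scene','top'):
    p,d=save(n,n+'9.png');np.save(n+'9.npy',d);cp=camera_params(n);P,u,v=cloud(d,cp)
    T=P[(abs(P[:,0]-t[0])<.06)&(abs(P[:,1]-t[1])<.035)&(abs(P[:,2]-t[2]-.002)<.01)]
    print(n,len(T),T.mean(0).round(4) if len(T) else '',cv2.minAreaRect(T[:,:2].astype(np.float32)) if len(T)>5 else '')
    for y0,nm in((.13,'right'),(.227,'mid'),(.275,'left')):
        Q=P[(abs(P[:,0]-.603)<.06)&(abs(P[:,1]-y0)<.04)&(abs(P[:,2]-.1065)<.004)]
        print('  ',nm,len(Q),np.percentile(Q,[1,99],axis=0)[:,:2].round(4).tolist() if len(Q) else '')
E
```

```text
[ 0.17  0.48 -0.69  1.56  0.31  1.21 -0.56] [0.60098886 0.17900858 0.22251414] [-1.5674  0.0045  0.0141]
wrist 7904 [0.5998 0.1893 0.2243] ((0.5996754169464111, 0.1867942065000534), (0.09642472118139267, 0.02595449984073639), 0.6404178738594055)
   right 0 
   mid 8604 [[0.5537, 0.2042], [0.6474, 0.2663]]
   left 9129 [[0.5532, 0.2355], [0.647, 0.297]]
scene 510 [0.6374 0.1728 0.2242] ((0.6140478253364563, 0.17572398483753204), (0.07645571231842041, 0.046035222709178925), 0.8954321146011353)
   right 933 [[0.559, 0.1087], [0.6534, 0.1543]]
   mid 1261 [[0.5673, 0.2058], [0.6509, 0.2664]]
   left 1485 [[0.5573, 0.236], [0.6505, 0.2974]]
top 435 [0.6046 0.1596 0.2257] ((0.602486789226532, 0.16342122852802277), (0.096486896276474, 0.022584164515137672), 1.3243190050125122)
   right 699 [[0.5563, 0.1092], [0.6504, 0.1551]]
   mid 0 
   left 0
```

View pics/wrist9.png

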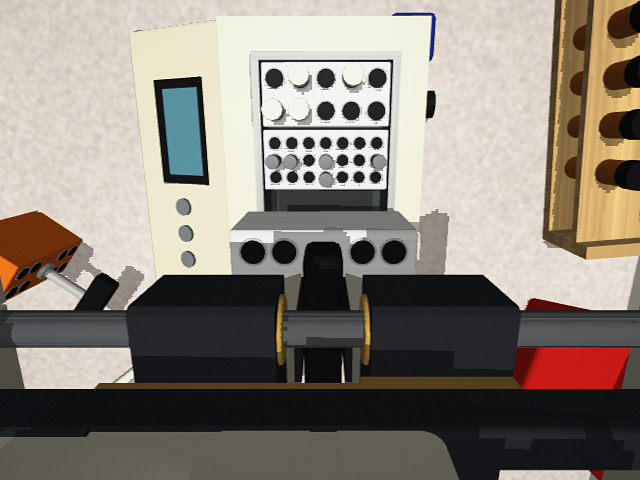

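```bash
cat > ed.py <<'E'
from h import *
def edge(Q,sg,lo=.56,hi=.643,axis=0):
    xs=[];e=[]
    o=1-axis
    for x in np.arange(lo,hi,.003):
        b=Q[abs(Q[:,axis]-x)<.002,o]
        if len(b)>1: xs.append(x);e.append((sg*b).max()*sg)
    xs=np.array(xs);e=np.array(e)
    if len(xs)<6: return None
    for _ in range(4):
        c=np.polyfit(xs-(.603 if axis==0 else .18),e,1);r=e-np.polyval(c,xs-(.603 if axis==0 else .18));k=abs(r)<max(.0008,1.5*r.std());xs,e=xs[k],e[k]
    return c[1].round(4),(np.degrees(c[0])*(1 if axis==0 else -1)).round(2),len(xs)
def rep(n,d,cp,t,ztop):
    P,u,v=cloud(d,cp)
    B=P[(abs(P[:,0]-t[0])<.06)&(abs(P[:,1]-t[1])<.035)&(abs(P[:,2]-ztop)<.006)]
    print(n,'block -y',edge(B,-1),'+y',edge(B,1),'x-',edge(B,-1,t[1]-.022,t[1]+.022,1),'x+',edge(B,1,t[1]-.022,t[1]+.022,1))
    N=P[(abs(P[:,0]-.603)<.06)&(abs(P[:,2]-.1065)<.004)]
    print('   right-inner',edge(N[(N[:,1]<.175)&(N[:,1]>.1)],1),'mid-inner',edge(N[(N[:,1]>.185)&(N[:,1]<.25)],-1))
    rim=P[(abs(P[:,2]-.095)<.004)&(P[:,1]>.11)&(P[:,1]<.295)]
    print('   well x-',edge(rim[(rim[:,0]<.57)&(rim[:,0]>.53)],1,.115,.29,1),'x+',edge(rim[(rim[:,0]>.635)&(rim[:,0]<.68)],-1,.115,.29,1))
E
python3 - <<'E'
from ed import *
s=arm.read_state();t=s['eef_pos']
for n in('wrist','scene','top'): rep(n,np.load(n+'9.npy'),camera_params(n),t,t[2]+.002)
Rg=R.from_euler('xyz',[-1.565,0,1.0415]);Rt=(R.from_euler('z',-59,degrees=True)*Rg).as_matrix()
go(Rt,t+[0.0,.0025,-.05])
E
```

```text
wrist block -y (np.float64(0.1745), np.float64(0.64), 19) +y (np.float64(0.199), np.float64(0.69), 28) x- (np.float64(0.5528), np.float64(0.46), 9) x+ (np.float64(0.6485), np.float64(0.9), 8)
   right-inner None mid-inner (np.float64(0.2032), np.float64(0.64), 28)
   well x- (np.float64(0.5516), np.float64(0.63), 36) x+ (np.float64(0.6687), np.float64(12.3), 28)
scene block -y (np.float64(0.1528), np.float64(0.74), 15) +y (np.float64(0.1663), np.float64(54.36), 7) x- (np.float64(0.633), np.float64(1.1), 12) x+ (np.float64(0.6515), np.float64(0.42), 15)
   right-inner (np.float64(0.1538), np.float64(1.06), 27) mid-inner (np.float64(0.2132), np.float64(-13.58), 13)
   well x- (np.float64(0.551), np.float64(1.33), 11) x+ (np.float64(0.6514), np.float64(1.27), 40)
top block -y (np.float64(0.1527), np.float64(0.73), 27) +y (np.float64(0.1692), np.float64(10.29), 17) x- (np.float64(0.5917), np.float64(-92.7), 5) x+ (np.float64(0.6287), np.float64(50.51), 5)
   right-inner (np.float64(0.1541), np.float64(-0.29), 19) mid-inner None
   well x- (np.float64(0.5499), np.float64(6.83), 9) x+ (np.float64(0.6535), np.float64(1.86), 15)
 [0.0001, 0.05, 0.0023, 0.14, -0.09, -0.12]
```

Request:
{"api": "carry_out", "payload": {
  "steps": [0.0001, 0, 0.0026, 0.1, 0, -0.1, 0.0001, 0.012, 0.0026, 0.1, 0, -0.1, 0.0001, 0.028, 0.0026, 0.1, 0, -0.1, 0.0001, 0.044, 0.0026, 0.1, 0, -0.1, 0.0001, 0.053, 0.0026, 0.1, 0, -0.1, 0.0001, 0.055, 0.0026, 0.1, 0, -0.1, 0.0001, 0.055, 0.0026, 0.1, 0, -0.1]
}}

```text
time_s: 19.48
eef_pos: [0.6017, 0.1793, 0.1676]
tool_rot: [-1.566, 0.002, 0.01]
force: [0.0, 0.9, -6.1]
gripper_width: 0.154
```

```bash
python3 - <<'E'
from ed import *
s=arm.read_state();t=s['eef_pos'];print(t,s['tool_rot'].round(4),s['force'].round(1))
for n in('wrist','scene','top'):
    p,d=save(n,n+'10.png');np.save(n+'10.npy',d);rep(n,d,camera_params(n),t,t[2]+.002)
a=cv2.imread('pics/wrist10.png')[0:300,160:480];b=cv2.imread('pics/scene10.png')[230:380,370:550]
cv2.imwrite('pics/c10.png',np.hstack([cv2.resize(a,(400,375)),cv2.resize(b,(400,375),interpolation=2)]))
Rg=R.from_euler('xyz',[-1.565,0,1.0415]);Rt=(R.from_euler('z',-59,degrees=True)*Rg).as_matrix()
go(Rt,t)
E
```

```text
[0.60165485 0.17927863 0.16762338] [-1.5662  0.0024  0.0098] [ 0.   0.9 -6.1]
wrist block -y (np.float64(0.1773), np.float64(0.67), 16) +y (np.float64(0.2017), np.float64(0.59), 28) x- (np.float64(0.5528), np.float64(0.34), 9) x+ (np.float64(0.6485), np.float64(1.26), 8)
   right-inner None mid-inner (np.float64(0.2062), np.float64(0.58), 28)
   well x- (np.float64(0.5382), np.float64(-7.89), 30) x+ (np.float64(0.6631), np.float64(8.78), 31)
scene block -y (np.float64(0.1548), np.float64(0.56), 14) +y (np.float64(0.1567), np.float64(-9.87), 9) x- (np.float64(0.6383), np.float64(0.45), 10) x+ (np.float64(0.6523), np.float64(1.04), 15)
   right-inner (np.float64(0.1539), np.float64(1.18), 26) mid-inner (np.float64(0.215), np.float64(-14.52), 9)
   well x- (np.float64(0.5453), np.float64(4.25), 20) x+ (np.float64(0.6514), np.float64(1.3), 39)
top block -y (np.float64(0.156), np.float64(-0.12), 25) +y (np.float64(0.1691), np.float64(15.19), 15) x- (np.float64(0.6289), np.float64(-166.51), 3) x+ (np.float64(0.6317), np.float64(48.41), 5)
   right-inner (np.float64(0.1544), np.float64(-0.4), 21) mid-inner None
   well x- (np.float64(0.5556), np.float64(0.51), 12) x+ (np.float64(0.6672), np.float64(-13.88), 18)
 [-0.0015, 0.0021, -0.0009, 0.0, -0.1, 0.08]
```

View pics/c10.png

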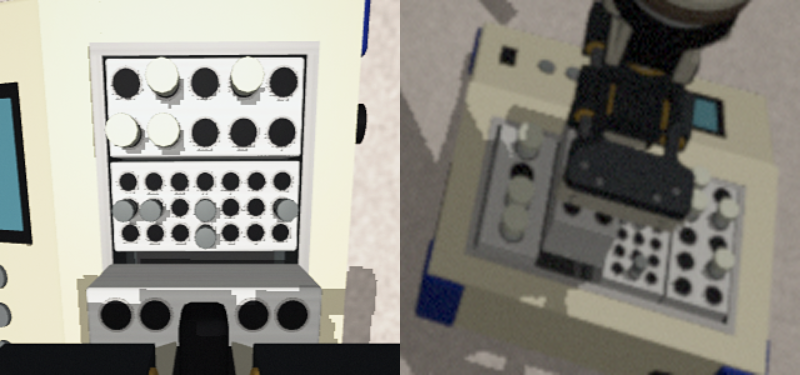

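```bash
python3 - <<'E'
from ed import *
for k in range(2):
    s=arm.read_state();t=s['eef_pos'];print(t.round(4),s['tool_rot'].round(4))
    for n in('wrist','scene','top'):
        p,d=camera(n);rep(n,d,camera_params(n),t,t[2]+.003)
p,d=camera('scene');cp=camera_params('scene');P,u,v=cloud(d,cp)
# +x end face of block (x~.65) by height: y extents
for z in np.arange(.11,.17,.008):
    b=P[(abs(P[:,2]-z)<.004)&(abs(P[:,0]-.651)<.008)&(abs(P[:,1]-.18)<.035)]
    if len(b)>4: print(round(z,3),len(b),'y',b[:,1].min().round(4),b[:,1].max().round(4),'x',np.median(b[:,0]).round(4))
E
```

```text
[0.6031 0.1802 0.1698] [-1.5651e+00 -1.3000e-03  1.0100e-02]
wrist block -y (np.float64(0.1776), np.float64(0.72), 19) +y (np.float64(0.2022), np.float64(0.67), 28) x- (np.float64(0.5537), np.float64(0.68), 9) x+ (np.float64(0.6492), np.float64(1.17), 8)
   right-inner None mid-inner (np.float64(0.2056), np.float64(0.75), 28)
   well x- (np.float64(0.5377), np.float64(-7.53), 28) x+ (np.float64(0.6643), np.float64(10.02), 32)
scene block -y (np.float64(0.1554), np.float64(0.68), 13) +y (np.float64(0.1666), np.float64(47.46), 9) x- (np.float64(0.6388), np.float64(0.5), 12) x+ (np.float64(0.6529), np.float64(0.68), 15)
   right-inner (np.float64(0.1538), np.float64(1.13), 25) mid-inner (np.float64(0.2143), np.float64(-11.42), 11)
   well x- (np.float64(0.5458), np.float64(5.15), 19) x+ (np.float64(0.6513), np.float64(1.37), 38)
top block -y (np.float64(0.1559), np.float64(0.64), 24) +y (np.float64(0.1698), np.float64(12.05), 15) x- (np.float64(0.6358), np.float64(-184.15), 3) x+ (np.float64(0.6301), np.float64(60.09), 5)
   right-inner (np.float64(0.1543), np.float64(-1.0), 15) mid-inn
[... 879 characters left out ...]
loat64(4.19), 22) x+ (np.float64(0.6513), np.float64(1.23), 38)
top block -y (np.float64(0.1558), np.float64(0.84), 26) +y (np.float64(0.1693), np.float64(15.25), 16) x- (np.float64(0.6395), np.float64(-200.58), 5) x+ (np.float64(0.6308), np.float64(61.52), 6)
   right-inner (np.float64(0.1544), np.float64(-0.29), 21) mid-inner None
   well x- (np.float64(0.5552), np.float64(0.98), 12) x+ (np.float64(0.6659), np.float64(-12.2), 15)
0.11 38 y 0.1454 0.2146 x 0.6473
0.118 16 y 0.1599 0.2 x 0.6505
0.126 51 y 0.1557 0.201 x 0.6517
0.134 60 y 0.1555 0.201 x 0.6519
0.142 63 y 0.1556 0.2015 x 0.6518
0.15 58 y 0.1557 0.2004 x 0.6518
0.158 68 y 0.1556 0.2009 x 0.6517
0.166 75 y 0.1554 0.1996 x 0.6516
```

```bash
python3 - <<'E'
from ed import *
s=arm.read_state();t=s['eef_pos']
for n in('wrist','scene','top'):
  for tag,d in(('old',np.load(n+'d.npy') if n!='wrist' else None),('now',camera(n)[1])):
    if d is None: continue
    P,u,v=cloud(d,camera_params(n))
    for nm,y0 in(('right',.131),('mid',.228),('left',.276)):
        N=P[(abs(P[:,2]-.1065)<.004)&(abs(P[:,1]-y0)<.02)&(abs(P[:,0]-.603)<.07)]
        print(n,tag,nm,'x-',edge(N,-1,y0-.018,y0+.018,1),'x+',edge(N,1,y0-.018,y0+.018,1))
    r=P[(abs(P[:,2]-.0945)<.003)&(P[:,1]>.11)&(P[:,1]<.295)]
    for a,b in((.535,.56),(.645,.68)):
        m=r[(r[:,0]>a)&(r[:,0]<b)]; e=[]
        for y in np.arange(.12,.29,.004):
            q=m[abs(m[:,1]-y)<.002,0]
            if len(q): e.append((q.max() if a<.6 else q.min())+np.radians(1)*(y-.18))
        print('   well',a,np.percentile(e,[25,50,75]).round(4) if e else '')
    if tag=='now':
        B=P[(abs(P[:,2]-t[2]-.003)<.005)&(abs(P[:,0]-.603)<.07)&(abs(P[:,1]-.18)<.03)]
        print('   block x-',edge(B,-1,.16,.2,1),'x+',edge(B,1,.16,.2,1),B[:,0].min(),B[:,0].max())
E
```

```text
wrist now right x- None x+ None
wrist now mid x- (np.float64(0.5529), np.float64(1.05), 11) x+ (np.float64(0.648), np.float64(0.65), 11)
wrist now left x- (np.float64(0.5529), np.float64(0.95), 11) x+ (np.float64(0.6483), np.float64(0.82), 13)
   well 0.535 [0.55   0.5501 0.5502]
   well 0.645 [0.6511 0.6512 0.6632]
   block x- (np.float64(0.5528), np.float64(0.56), 9) x+ (np.float64(0.6484), np.float64(0.32), 8) 0.5525045123556899 0.6487100538740077
scene old right x- (np.float64(0.5791), np.float64(-12.89), 12) x+ (np.float64(0.6515), np.float64(2.1), 12)
scene old mid x- (np.float64(0.5562), np.float64(0.47), 6) x+ (np.float64(0.6513), np.float64(0.09), 12)
scene old left x- (np.float64(0.5554), np.float64(0.57), 7) x+ (np.float64(0.6531), np.float64(1.55), 13)
   well 0.535 [0.5483 0.5499 0.553 ]
   well 0.645 [0.6512 0.6516 0.6538]
scene now right x- (np.float64(0.5797), np.float64(-13.91), 12) x+ (np.float64(0.6525), np.float64(1.32), 12)
scene now mid x- (np.float64(0.6085), np.float64(4.17), 8) x+ (np.float64(0.6517), np.float64(0.38), 12)
scene now left x- (np.float64(0.6855
[... 349 characters left out ...]
p.float64(0.6506), np.float64(0.23), 10)
top old mid x- (np.float64(0.554), np.float64(-0.23), 10) x+ (np.float64(0.6494), np.float64(0.94), 10)
top old left x- (np.float64(0.5546), np.float64(0.37), 12) x+ (np.float64(0.649), np.float64(0.21), 10)
   well 0.535 [0.5513 0.5543 0.5549]
   well 0.645 [0.6536 0.654  0.6546]
top now right x- (np.float64(0.5562), np.float64(0.14), 10) x+ (np.float64(0.6657), np.float64(-13.21), 4)
top now mid x- None x+ None
top now left x- None x+ None
   well 0.535 [0.5548 0.555  0.5551]
   well 0.645 [0.6543 0.655  0.6648]
   block x- (np.float64(0.6332), np.float64(-191.38), 6) x+ (np.float64(0.6267), np.float64(68.64), 3) 0.566084882829551 0.6491825967038569
```

```bash
python3 - <<'E'
from h import *
s=arm.read_state();t=s['eef_pos'];print(t,s['force'].round(2),s['torque'].round(2),s['tool_rot'].round(4))
Rt=R.from_euler('xyz',s['tool_rot']).as_matrix()
for z in(.169,.15,.125,.105): go(Rt,[.603,.1812,z],z)
E
```

```text
[0.60233029 0.17990448 0.16880969] [ 0.4  -0.01 -6.03] [-0.02 -0.16  0.03] [-1.5657e+00  3.0000e-04  1.0300e-02]
0.169 [0.0007, -0.0002, 0.0013, 0.0, 0.0, 0.0]
0.15 [0.0007, 0.0188, 0.0012, 0.0, 0.0, 0.0]
0.125 [0.0007, 0.0438, 0.0011, 0.0, 0.0, 0.0]
0.105 [0.0007, 0.0638, 0.001, 0.0, 0.0, 0.0]
```

Request:
{"api": "carry_out", "payload": {
  "steps": [0, 0, 0.001, 0, 0, 0, 0, 0.003, 0.001, 0, 0, 0, 0, 0.006, 0.001, 0, 0, 0, 0, 0.009, 0.001, 0, 0, 0, 0, 0.012, 0.001, 0, 0, 0, 0, 0.015, 0.001, 0, 0, 0, 0, 0.018, 0.001, 0, 0, 0, 0, 0.018, 0.001, 0, 0, 0]
}}

```text
time_s: 20.8
eef_pos: [0.6018, 0.1807, 0.1498]
tool_rot: [-1.566, 0.002, 0.01]
force: [0.9, 0.3, -6.7]
gripper_width: 0.149
```

```bash
python3 - <<'E'
from ed import *
for _ in range(2): camera('top')
s=arm.read_state();t=s['eef_pos'];print(t,s['force'].round(2),s['torque'].round(2),s['tool_rot'].round(4))
for n in('wrist','scene','top'):
    p,d=camera(n);rep(n,d,camera_params(n),t,t[2]+.003)
E
```

```text
[0.6021566  0.18093884 0.15059141] [ 0.22  0.79 -5.34] [-0.   -0.09  0.04] [-1.5658e+00  8.0000e-04  1.0200e-02]
wrist block -y (np.float64(0.1785), np.float64(0.57), 17) +y (np.float64(0.203), np.float64(0.66), 28) x- (np.float64(0.5529), np.float64(0.8), 9) x+ (np.float64(0.6485), np.float64(1.08), 8)
   right-inner None mid-inner (np.float64(0.2026), np.float64(0.63), 28)
   well x- (np.float64(0.5415), np.float64(-5.39), 32) x+ (np.float64(0.6609), np.float64(7.47), 26)
scene block -y (np.float64(0.1561), np.float64(0.34), 14) +y (np.float64(0.1664), np.float64(44.74), 10) x- (np.float64(0.6393), np.float64(0.33), 9) x+ (np.float64(0.6523), np.float64(1.05), 15)
   right-inner (np.float64(0.1562), np.float64(0.77), 20) mid-inner (np.float64(0.2109), np.float64(-3.06), 7)
   well x- (np.float64(0.5504), np.float64(0.87), 16) x+ (np.float64(0.6511), np.float64(1.21), 37)
top block -y (np.float64(0.1571), np.float64(0.28), 23) +y (np.float64(0.1699), np.float64(14.68), 13) x- (np.float64(0.6269), np.float64(-158.78), 5) x+ (np.float64(0.6279), np.float64(62.23), 4)
   right-inner (np.float64(0.1574), np.float64(1.11), 26) mid-inner None
   well x- (np.float64(0.5557), np.float64(0.48), 13) x+ (np.float64(0.6634), np.float64(-9.12), 13)
```

Request:
{"api": "carry_out", "payload": {
  "steps": [0.0003, 0.004, 0, 0, 0, 0, 0.0003, 0.008, 0, 0, 0, 0, 0.0003, 0.012, 0, 0, 0, 0, 0.0003, 0.016, 0, 0, 0, 0, 0.0003, 0.02, 0, 0, 0, 0, 0.0003, 0.024, 0, 0, 0, 0, 0.0003, 0.024, 0, 0, 0, 0]
}}

```text
time_s: 21.63
eef_pos: [0.602, 0.1809, 0.1257]
tool_rot: [-1.566, 0.002, 0.01]
force: [0.3, -0.6, -6.5]
gripper_width: 0.151
```

Request:
{"api": "carry_out", "payload": {
  "steps": [0.0002, 0.004, 0, 0, 0, 0, 0.0002, 0.008, 0, 0, 0, 0, 0.0002, 0.012, 0, 0, 0, 0, 0.0002, 0.015, 0, 0, 0, 0, 0.0002, 0.018, 0, 0, 0, 0, 0.0002, 0.018, 0, 0, 0, 0]
}}

```text
time_s: 22.13
eef_pos: [0.6017, 0.1807, 0.1069]
tool_rot: [-1.566, 0.003, 0.01]
force: [-0.2, 0.3, -5.8]
gripper_width: 0.149
```

Request:
{"api": "carry_out", "payload": {
  "steps": [0.0002, 0.001, 0, 0, 0, 0, 0.0002, 0.0015, 0, 0, 0, 0, 0.0002, 0.002, 0, 0, 0, 0, 0.0002, 0.0025, 0, 0, 0, 0, 0.0002, 0.003, 0, 0, 0, 0]
}}

```text
time_s: 22.55
eef_pos: [0.602, 0.1808, 0.1041]
tool_rot: [-1.566, 0.003, 0.01]
force: [-0.4, 0.4, -6.5]
gripper_width: 0.152
```

Request:
{"api": "carry_out", "payload": {
  "steps": [0, 0.0005, 0, 0, 0, 0, 0, 0.001, 0, 0, 0, 0, 0, 0.0015, 0, 0, 0, 0, 0, 0.002, 0, 0, 0, 0]
}}

```text
time_s: 22.88
eef_pos: [0.6021, 0.1813, 0.1038]
tool_rot: [-1.567, 0.002, 0.011]
force: [-6.1, -1.2, 11.1]
gripper_width: 0.151
```

Request:
{"api": "carry_out", "payload": {
  "steps": [0, -0.0008, 0, 0, 0, 0, 0, -0.0008, 0, 0, 0, 0]
}}

```text
time_s: 23.05
eef_pos: [0.6026, 0.1814, 0.1049]
tool_rot: [-1.566, 0.001, 0.011]
force: [-0.3, 0.1, -6.7]
gripper_width: 0.146
```

```bash
python3 - <<'E'
from h import *
s=arm.read_state();print(s['force'].round(2),s['eef_pos'])
face('scene',[.603,.18],.106,.03);face('top',[.603,.18],.106,.03);face('wrist',[.603,.185],.106,.03)
E
```

```text
[-0.28  0.06 -6.68] [0.60257477 0.18143648 0.10489539]
scene face [0.5993 0.1586 0.1064] n [ 0.034 -0.004  0.999] ((0.5933688879013062, 0.1745069921016693), (0.028090205043554306, 0.0583585761487484), 30.799922943115234) 58
top face [0.6097 0.1613 0.1072] n [-0.018 -0.056  0.998] ((0.610605001449585, 0.160967156291008), (0.0488576740026474, 0.018413767218589783), 20.368120193481445) 89
wrist face [0.6038 0.1947 0.1059] n [0.001 0.023 1.   ] ((0.6029360294342041, 0.19588853418827057), (0.05992300808429718, 0.037621770054101944), 0.5363240242004395) 4669
```

Request:
{"api": "carry_out", "payload": {
  "steps": [0, 0.0006, 0, 0, 0, 0, 0, 0.0011, 0, 0, 0, 0, 0, 0.0011, 0, 0, 0, 0]
}}

```text
time_s: 23.45
eef_pos: [0.6021, 0.1813, 0.1038]
tool_rot: [-1.567, 0.002, 0.011]
force: [-3.6, 0.0, 4.5]
gripper_width: 0.152
```

Request:
{"api": "carry_out", "payload": {
  "steps": [0, 0, 0, 0, 0, 0, 0, 0, 0, 0, 0, 0, 0, 0, 0, 0, 0, 0, 0, 0, 0, 0, 0, 0, 0, 0, 0, 0, 0, 0, 0, 0, 0, 0, 0, 0, 0, 0, 0, 0, 0, 0, 0, 0, 0, 0, 0, 0],
  "claw": 0.6
}}

```text
time_s: 24.12
eef_pos: [0.6021, 0.1813, 0.1037]
tool_rot: [-1.567, 0.002, 0.011]
force: [-0.3, 0.6, 0.1]
gripper_width: 0.596
```

Request:
{"api": "carry_out", "payload": {
  "steps": [0, -0.005, 0, 0, 0, 0, 0, -0.015, 0, 0, 0, 0, 0, -0.03, 0, 0, 0, 0, 0, -0.06, 0, 0, 0, 0, 0, -0.1, 0, 0, 0, 0, 0, -0.14, 0, 0, 0, 0, 0, -0.17, 0, 0, 0, 0, 0, -0.18, 0, 0, 0, 0]
}}

```text
time_s: 24.78
eef_pos: [0.6048, 0.1824, 0.2911]
tool_rot: [-1.564, -0.007, 0.011]
force: [0.7, 1.4, 0.7]
gripper_width: 0.6
```

Request:
{"api": "carry_out", "payload": {
  "steps": [-0.02, 0, -0.02, 0, 0, 0, -0.05, 0, -0.05, 0, 0, 0, -0.08, 0, -0.08, 0, 0, 0, -0.11, 0, -0.11, 0, 0, 0, -0.13, 0, -0.14, 0, 0, 0, -0.15, 0, -0.17, 0, 0, 0, -0.15, 0, -0.18, 0, 0, 0, -0.15, 0, -0.18, 0, 0, 0]
}}

```text
time_s: 25.45
eef_pos: [0.4563, -0.0028, 0.2893]
tool_rot: [-1.567, -0.008, 0.005]
force: [1.2, -0.3, -0.7]
gripper_width: 0.601
```

```bash
python3 - <<'E'
from ed import *
s=arm.read_state();print(s['time_s'],s['force'].round(2),s['eef_pos'],s['gripper_width'])
for n in('top','scene'):
    p,d=save(n,n+'11.png');cp=camera_params(n);P,u,v=cloud(d,cp)
    N=P[(abs(P[:,2]-.1065)<.004)&(abs(P[:,0]-.603)<.06)]
    for nm,y0 in(('right',.131),('block',.18),('mid',.228),('left',.276)):
        M=N[abs(N[:,1]-y0)<.02]; print(n,nm,len(M),M[:,2].mean().round(4),'x-',edge(M,-1,y0-.018,y0+.018,1),'x+',edge(M,1,y0-.018,y0+.018,1))
    H=P[(np.linalg.norm(P[:,:2]-[.603,.18],axis=1)<.045)&(P[:,2]>.16)&(P[:,2]<.185)];print('  grip',H.mean(0).round(4),cv2.minAreaRect(H[:,:2].astype(np.float32)))
    o=cv2.imread('pics/%s0.png'%n).astype(int);q=p[:,:,::-1].astype(int);D=abs(o-q).max(2)>40
    if n=='top': print('changed',[ (st[:5].tolist()) for st in cv2.connectedComponentsWithStats(cv2.morphologyEx(D.astype(np.uint8),cv2.MORPH_OPEN,np.ones((3,3))))[2][1:] if st[4]>25])
a=cv2.imread('pics/top11.png')
cv2.imwrite('pics/c11.png',np.hstack([cv2.resize(a,(480,360)),cv2.resize(cv2.imread('pics/scene11.png')[230:390,375:545],(320,360),interpolation=2)]))
E
```

```text
25.45 [ 1.24 -0.27 -0.75] [ 0.45626217 -0.00279625  0.28927402] 0.6013629723139191
top right 365 0.1068 x- (np.float64(0.5901), np.float64(-0.47), 8) x+ (np.float64(0.6503), np.float64(0.56), 8)
top block 385 0.1069 x- (np.float64(0.5862), np.float64(37.3), 8) x+ (np.float64(0.6486), np.float64(1.74), 12)
top mid 608 0.1071 x- (np.float64(0.554), np.float64(-0.08), 10) x+ (np.float64(0.6495), np.float64(1.26), 7)
top left 621 0.1072 x- (np.float64(0.5523), np.float64(-0.99), 12) x+ (np.float64(0.6499), np.float64(0.81), 13)
  grip [0.601  0.1785 0.1726] ((0.6019944548606873, 0.17938239872455597), (0.014970342628657818, 0.05919327214360237), 0.6242758631706238)
changed [[177, 177, 23, 15, 186], [166, 190, 33, 35, 589], [200, 193, 6, 7, 36], [227, 197, 13, 16, 123], [244, 196, 43, 238, 2737], [200, 203, 13, 18, 142], [238, 204, 12, 55, 518], [214, 206, 7, 13, 65], [288, 210, 341, 270, 21533], [199, 225, 4, 32, 106], [372, 226, 29, 24, 594], [178, 228, 5, 29, 99], [351, 239, 20, 5, 74], [347, 244, 5, 13, 53], [223, 255, 7, 11, 76], [184, 257, 7, 7, 39], [231, 260, 18, 23, 226], [194, 299, 58, 64, 1482], [581, 415, 59, 62, 2589], [300, 432, 8, 5, 34], [221, 452, 14, 28, 121], [241, 454, 41, 26, 704]]
scene right 758 0.1065 x- (np.float64(0.5785), np.float64(-12.7), 12) x+ (np.float64(0.6532), np.float64(0.66), 12)
scene block 777 0.1067 x- (np.float64(0.5567), np.float64(1.81), 10) x+ (np.float64(0.6513), np.float64(-0.2), 11)
scene mid 892 0.1068 x- (np.float64(0.5581), np.float64(2.59), 8) x+ (np.float64(0.6523), np.float64(1.59), 12)
scene left 930 0.1068 x- (np.float64(0.5529), np.float64(-0.91), 7) x+ (np.float64(0.6531), np.float64(1.45), 13)
  grip [0.6061 0.1788 0.1707] ((0.6042894721031189, 0.17916440963745117), (0.015418515540659428, 0.06000692769885063), 0.39697614312171936)
```

View pics/c11.png

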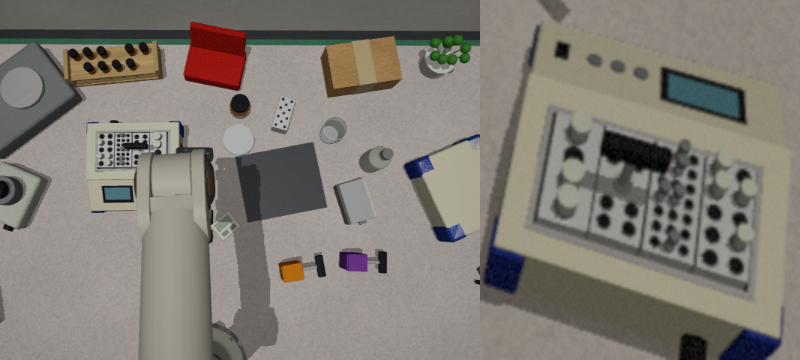

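```bash
python3 -c "
from station import arm
print(arm.close_job(), arm.read_state()['time_s'])"
```

```text
the job is handed in; nothing more can be done
the job is handed in; nothing more can be done
```

The aluminium block is in the empty place in the heater's well, resting on the floor with its handle on top, and I handed the job in at about 25.5 s. I gripped it across its width, turned it handle-up and set it down on the mat with only a few newtons of contact. I let go, took it by the black handle, lowered it into the well until it touched the floor (peak about 11 N), and let go.

**Last checks that passed**
- The block's top face is at 0.1067–0.1069 m, the same as its neighbours to within 0.3 mm, and the grip top is at about 0.172 m against the 0.173 m expected.
- Its yaw is about 0.5°, against roughly 0.6–1° for the heater and neighbours. Its ends are within about 2 mm of the neighbours' ends.
- The gripper was open, clear of everything and reading almost no force.
- In the final picture the neighbours and bystanders look as they did at the start. I did not re-check the orange look-alike near the heater, because the arm hid it in the top view.

**Checks that failed or disagreed**
- **First handle grasp:** it closed on nothing. The depth images show the real fingertips about 40 mm behind the reported tool point, so the fingers shut just above the bar. The block was not moved, and I re-gripped lower.
- **Lining up over the gap:** the cameras differed by about 1 mm on the sideways position, so I averaged them. The block went in with no noticeable sideways force until it touched the floor.

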